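Clamp the reflectance standards and index them under the optical head

ROBOT

A 7-joint arm with a two-finger parallel gripper is mounted at the origin on the work surface. World frame = base frame: x ahead of the robot, y to its left, z up, the work surface at z = 0. Lengths are in m, angles in rad, forces in N, time in s.
With the tool pointing down it reaches from about 0.35 to 0.775 m from the base axis. Payload 3.1 kg.
Tool frame: the origin (TCP) lies on the front face of the gripper's body, between the roots of the fingers; the fingertips stand 73 mm ahead of it and the grasp point (between the pads) lies 54 mm ahead of it (env.grasp_offset is the distance from the TCP to the grasp point, in m); z points along the fingers, y is the line along which they close (so a half turn about z gives the same grasp; the last joint's range is limited). The gripper opens to 85 mm and grips with 20 to 120 N. Pads are 22 mm wide; open, the fingers measure 114 mm over their backs; the gripper's body (76 mm by 85 mm) begins 54 mm behind the grasp point. The pads swing forward as they close: fully open they stand 13 mm farther back than shut.
Start: joints at [1.247, 0.311, 0.014, 1.512, -0.004, 1.319, -0.027], TCP at [0.153, -0.528, 0.304] pointing down, gripper open.
Joint ranges: [-2.7, 2.7], [-0.3, 1.91], [-1.27, 1.3], [0.12, 2.57], [-1.44, 4.58], [0.2, 2.03], [-3.05, 3.05]. Speed limits (rad/s): [2.79, 2.79, 3.14, 3.14, 3.14, 3.14, 3.14].

INTERFACE

Orientations are given as a rotation vector (axis times angle).
In Python, from station import env, camera, camera_info, workorder gives the robot as it stands.
- The arm moves only by the shell command python3 -m jog 'ROWS'. ROWS is JSON, a list of rows, each an object with "fingers": the closure, from -1 (fully open) to 1 (shut), so that 0 is half open; "slide": the shift along the tool's x, y, z as a fraction of full scale, a list of three; "roll": the turn about the tool's z as a fraction of full scale. In form: [{"fingers": fingers, "slide": [x, y, z], "roll": roll}, ...]. A call has 1 to 12 rows; each row is the pose to reach, as a shift and turn from the pose commanded when the call began, along the tool's axes at that moment; what a row does not reach only later rows make up. Full scale, the value 1, is 0.5 m for a shift and 90 degrees for a turn. A row lasts 1/12 s, in which the tool goes at most 41.7 mm and 7.16 degrees, less where a joint would pass 70% of its speed; a pose out of reach is approached as far as the arm can. A call with a number of a shift or a turn outside -1 to 1 is refused whole. A call with a gripper value outside its range is refused whole. The fingers move at their own pace and stop on an object; the grip force is fixed at half the most. Time passes only in rows, so rows that repeat a pose let the fingers close. It gives the time, the measured TCP pose, the force, the opening and the grip force at its end, in the units of the state.
- env.get_obs(): the state, without advancing time (a new reading comes with each control period).
- camera(name): name is "side" or "top"; returns (picture, depth): 420x560x3 uint8, red, green, blue; 420x560 float32, m along the optical axis (not along the pixel's ray), 0 where there is no reading.
- camera_info(name): a dict with "fov_y" (degrees; the focal length in pixels is half the picture's height over the tangent of half this angle, whatever the lens; pixels are square), "cx", "cy" (the principal point, pixels), "D" ([k1, k2, p1, p2, k3] as OpenCV has them; the pictures are not rectified), "R" (3x3) and "t" (3): a world point X has camera coordinates R X + t. Camera axes: x right, y down, z forward; pixel columns grow to the right and rows downward; lengths in m; the calibration is good to about 2 mm. A picture is of the moment at which its call begins. camera_info takes no time and is no camera call.
- workorder.close_job(): hands the job in; it is judged then, once.
The state is a dict: "time_s": time; "joint_pos": joint angles; "qd": joint speeds; "joint_torque": joint torques, N m; "tool_pos": TCP position; "ee_rot": TCP orientation; "wrist_force": force on the tool from outside, world axes, zero at the start; "wrist_torque": the same for the moment, N m; "opening": opening from 0.0 (shut) to 1.0 (fully open); "grip_force": force on a finger pad.
Only numpy, scipy, OpenCV 4.12 (cv2) and the standard library are available. Lean on these libraries where they do the work, as an engineer would, in place of code of your own. Each camera call takes 0.05 s, during which the arm holds its last target. There are 200 camera calls.

TASK

Swing the lid of the cream case right over so that it stays open by itself, and stand every reflectance standard you find in it upright in the clamping channel on the rotary table, making the row up to three with as many of the short spare blanks as it takes; then drive the brass wedge from the case down between the row and the sloped jaw until the whole row is locked tight against the fixed stop. Then turn the rotary table by its handle post one click anticlockwise (seen from above), so that the locked row comes to rest in front of the tilted optical head. Leave the lid open, do not tip a standard over, and leave the other things on the bench where they are.

Things in the scene. Friction and masses are not known exactly. Their poses are not given: they have to be found in the camera images.
- case: Low cream instrument case, fixed, 250 mm (its x) by 170 mm (its y); base 50 mm high, 5 mm walls, open top. Origin at the centre of its underside; front (lid handle) to its -y, hinge along x at the back rim. Black foam inside (top 24 mm high, nest floors 6 mm) holds the parts upright at y = 0: standards at x = -85, -33, 19 mm, wedge at x = 68 mm.
- lid (a joint): Angle of the case's lid in rad: 0 shut, grows as it opens, stop at 1.85. The lid is a shallow shell (42 mm deep, 0.45 kg) on a free hinge: it falls shut when let go below about 1.25 rad and falls open onto its stop beyond that.
- lid_handle (a point): Centre of the lid's handle, a straight round steel bar 11 mm thick and 120 mm long, parallel to the hinge, held 35 mm off the lid's front face by a leg 51 mm to either side of the centre (bar centre to face; 66 mm above the bench when shut). It moves with the lid.
- lid_hinge (a point): Middle of the lid's hinge axis (along the case's x), 50 mm above the bench; the handle swings about it at a radius of 206 mm.
- standard1: Reflectance standard: dark grey upright block 34 mm thick (its x), 44 mm wide (its y), 60 mm high, with a white disc in its top face; 0.15 kg. Origin at the centre of its underside. Stands in a nest of the case (18 mm deep), width across the case. May be absent.
- standard2: Another standard, the same. May be absent.
- standard3: Another standard, the same. May be absent. There are one to three standards in all.
- blank1: Spare blank (filler block) for the row: plain dark grey block 34 mm thick (its x), 44 mm wide (its y), only 40 mm high, without a white disc, 0.09 kg. Origin at the centre of its underside. Stands on the bench.
- blank2: The second blank, the same. Blanks that the row does not need may stay where they are.
- wedge: Brass wedge, 75 mm high, 40 mm wide (its y), 0.12 kg, standing thin end down in its nest in the case. The face towards its -x is upright, at x = -8 mm; the face towards its +x slopes outwards by 12 degrees, from x = +6 mm at the bottom to about x = +21.5 mm at the top. Flat top. Origin in the bottom face, 8 mm from the upright face.
- station: Measuring station, fixed: round grey base with a rotary table (disc 280 mm across, top 50 mm above the bench). Origin on the table's axis at bench level. Towards its -y, outside the disc, stands a column (230 to 300 mm from the axis, 310 mm high) with the tilted black optical head, whose tip is 145 mm from the axis and 185 mm above the bench.
- indexer (a joint): Angle of the rotary table in rad, growing anticlockwise as seen from above; it starts at 0. A detent holds it at every 1.571 (a quarter turn is one click) and pulls it in from up to half a click away; getting it out of a click takes about 9 N at the handle post.
- seat (a point): Foot of the fixed stop's face at the closed end of the clamping channel, on the channel's floor (56 mm above the bench) and centre line; turns with the table. From here the channel runs along this point's -y: side rails 7 mm high and 49 mm apart at the foot, bevelled, room for three blocks (thickness along the channel, 3 x 34 mm), then the wedge. Stop 44 mm wide, 46 mm high.
- jaw (a point): Foot of the sloped end jaw's face, on the channel floor, 113.5 mm from the stop (36 mm wide, 56 mm high). The face leans away from the stop by 12 degrees and matches the wedge's sloped face; the wedge's upright face goes to the row. In a tight row the wedge's underside is about 12 mm above the floor and its origin 110 mm from the stop; each mm of slack keeps it 5 mm higher.
- post (a point): Centre of the top of the rotary table's handle post: upright round steel pin 20 mm thick, 60 mm high (top 110 mm above the bench), 115 mm from the table's axis, opposite the channel. It turns with the table.
- screwdriver: Screwdriver, 170 mm long, lying on the bench (bystander). Origin in its underside.
- mouse: Computer mouse, 105 mm long (bystander). Origin in its underside.
- mug: White mug, 80 mm across, 90 mm high (bystander). Origin in its underside.
- loupe: Black eye loupe, 44 mm across, 34 mm high, standing on the bench among the blanks (bystander). Origin in its underside.
- caliper: Digital caliper, 170 mm long, lying on the bench (bystander). Origin in its underside.
- tissue_tin: Grey tissue box, 110 x 80 x 50 mm (bystander). Origin in its underside.
- bottle: Clear bottle with a white cap, 54 mm across, 140 mm high (bystander). Origin in its underside.

How it is judged:
By the outcome, as a careful person would: the job done as asked, in the order asked, and still so for the second after the job is handed in, with the robot touching nothing.
Of standard1, standard2, standard3 only 1 to 3 are there at a start; the rules pass over those that are not, and their reading is None.
At some moment in a run one of blank1, blank2 may be knocked a few centimetres aside while the robot is not near it.
It also fails if it takes over 176 s, if anything falls off the work surface, if the arm or the gripper's body presses on something with over 40 N, if the wrist force passes 120 N, or if a joint passes its speed limit or range.

## Working session

There is one attempt and no reset: what is moved stays moved. The work goes in short steps, Python scripts to look and compute and a shell command to move; the robot and the scene stay as the last step left them, time stands still between calls to the robot, and variables do not carry over. Pictures are saved under pics/ and viewed, at most 14 in all, crops included, and the job is handed in when it is done.

```bash
ls; mkdir -p pics; cat > h.py <<'E'
import numpy as np, cv2
from station import env, camera, camera_info, workorder
from scipy.spatial.transform import Rotation as Ro
def K(n,shape=(420,560)):
    i=camera_info(n); f=shape[0]/2/np.tan(np.radians(i['fov_y'])/2)
    return np.array([[f,0,i['cx']],[0,f,i['cy']],[0,0,1]]),np.array(i['D'],float),np.array(i['R']),np.array(i['t'])
def ray(n,px):
    k,D,R,t=K(n); u=cv2.undistortPoints(np.array(px,float).reshape(-1,1,2),k,D).reshape(-1,2)
    d=np.c_[u,np.ones(len(u))]@R; return -R.T@t,d
def onz(n,px,z):
    c,d=ray(n,px); s=(z-c[2])/d[:,2]; return c+s[:,None]*d
def proj(n,X):
    k,D,R,t=K(n); return cv2.projectPoints(np.array(X,float).reshape(-1,1,3),cv2.Rodrigues(R)[0],t,k,D)[0].reshape(-1,2)
def cloud(n,dep):
    k,D,R,t=K(n); h,w=dep.shape; v,u=np.mgrid[:h,:w]
    un=cv2.undistortPoints(np.c_[u.ravel(),v.ravel()].astype(float).reshape(-1,1,2),k,D).reshape(-1,2)
    P=np.c_[un,np.ones(len(un))]*dep.reshape(-1,1); return ((P-t)@R).reshape(h,w,3)
def snap(n,name,s=1.4):
    im,d=camera(n); cv2.imwrite('pics/'+name+'.png',cv2.resize(im[:,:,::-1],None,fx=s,fy=s)); np.savez('pics/'+name+'.npz',im=im,d=d); return im,d
E
python3 - <<'E'
from h import *
for n in ('top','side'):
    snap(n,n+'0'); k,D,R,t=K(n); print(n,k[0,0],-R.T@t,R[2],D)
o=env.get_obs();print({k:np.round(v,3) for k,v in o.items()},env.grasp_offset)
E
```

```text
pics
top 545.907790268018 [ 0.23709895 -0.00201203  1.55337073] [ 0.22165767  0.00469275 -0.97511325] [-0.21315982  0.          0.          0.          0.        ]
side 438.4417115782982 [0.52221847 0.95689102 0.81055516] [ 0.03053466 -0.80328558 -0.59481082] [0.03546334 0.         0.         0.         0.        ]
{'time_s': np.float64(0.1), 'joint_pos': array([ 1.247,  0.312,  0.014,  1.513, -0.004,  1.319, -0.027]), 'qd': array([-0.001, -0.001, -0.   , -0.004,  0.001, -0.001, -0.001]), 'joint_torque': array([ 1.0000e-03, -3.8085e+01,  1.4700e-01, -2.3124e+01,  1.2000e-02,
        8.0000e-03, -0.0000e+00]), 'tool_pos': array([ 0.153, -0.528,  0.303]), 'ee_rot': array([-3.108e+00, -4.410e-01,  1.000e-03]), 'wrist_force': array([0.481, 0.494, 0.17 ]), 'wrist_torque': array([0.006, 0.026, 0.038]), 'grip_force': np.float64(0.0), 'opening': np.float64(1.0)} 0.0539
```

View pics/top0.png

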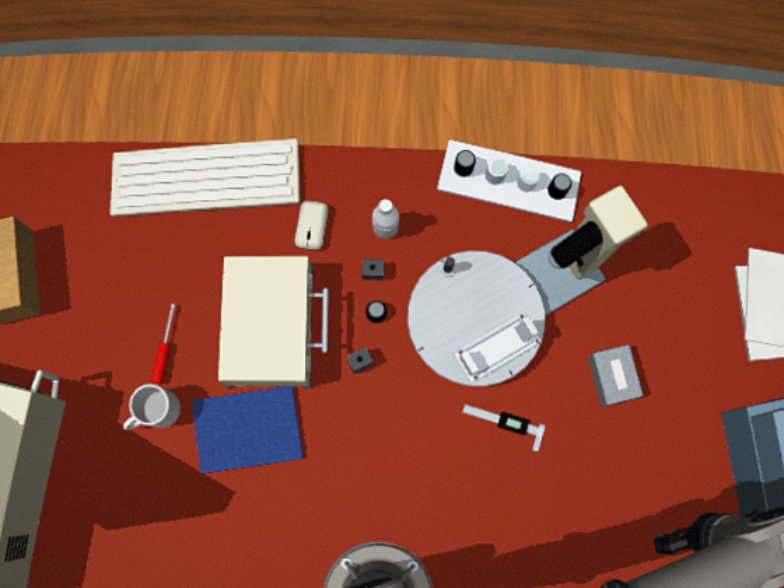

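View pics/side0.png

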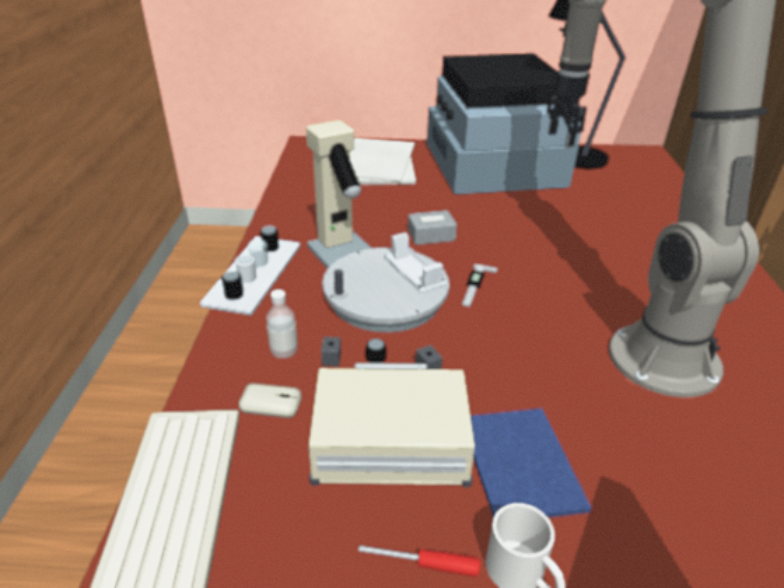

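```bash
python3 - <<'E'
from h import *
z=np.load('pics/top0.npz'); im,d=z['im'],z['d']; P=cloud('top',d); print('bench',np.median(P[200:260,120:140,2]))
def rect(m,name):
    p=P[m][:,:2].astype(np.float32); print(name,len(p),[np.round(q,4) for q in cv2.minAreaRect(p)],np.median(P[m][:,2]))
S=1.4
def box(x0,x1,y0,y1):
    m=np.zeros(d.shape,bool); m[int(y0/S):int(y1/S),int(x0/S):int(x1/S)]=1; return m
Z=P[:,:,2]; g=im.astype(int).sum(2)
from numpy import logical_and as A
m=box(205,320,245,395)&(Z>.083)&(Z<.1); rect(cv2.erode(m.astype(np.uint8),np.ones((3,3)))>0,'lid')
m=box(316,340,280,360)&(Z>.05)&(Z<.085); rect(m,'handle'); print(P[m].mean(0))
for n,b in dict(b1=(355,390,255,285),b2=(340,380,345,375),lou=(360,392,297,325)).items():
    m=box(*b)&(Z>.02)&(Z<.06)&(g<250); rect(m,n)
m=box(400,555,245,390)&(Z>.044)&(Z<.054); q=np.argwhere(m)[:,::-1].astype(np.float32); h=cv2.convexHull(q).reshape(-1,2)
e=cv2.fitEllipse(h); print('disc ell',e, onz('top',[e[0]],.05))
hp=onz('top',h,.05)[:,:2]; M=np.c_[2*hp,np.ones(len(hp))]; s=np.linalg.lstsq(M,(hp**2).sum(1),rcond=None)[0]; print('circ',s[:2],np.sqrt(s[2]+s[0]**2+s[1]**2))
m=box(430,470,245,285)&(Z>.1)&(Z<.125); print('post',m.sum(),P[m].mean(0))
np.set_printoptions(linewidth=250)
for lo,hi in ((.06,.09),(.09,.13)):
    m=box(450,550,310,390)&(Z>lo)&(Z<hi)
    n,l,st,c=cv2.connectedComponentsWithStats(m.astype(np.uint8))
    for i in range(1,n):
        if st[i,4]>8: print(lo,st[i],P[l==i].mean(0),P[l==i].max(0)); rect(l==i,'')
# crop view
cv2.imwrite('pics/crop1.png',cv2.resize(im[170:290,230:470,::-1],None,fx=3.3,fy=3.3,interpolation=2))
E
```

```text
bench -0.0001776106283877568
lid 4551 [array([0.5373, 0.2477]), array([0.2449, 0.1656]), np.float64(2.4555)] 0.09178572705687871
handle 201 [array([0.5405, 0.1338]), array([0.1298, 0.0253]), np.float64(3.3914)] 0.07035261914260052
[0.54060366 0.12845027 0.07018546]
b1 74 [array([0.6611, 0.038 ]), array([0.0438, 0.0371]), np.float64(86.174)] 0.03840017353640296
b2 80 [array([0.4682, 0.0555]), array([0.0328, 0.0439]), np.float64(30.8168)] 0.03914173768513419
lou 85 [array([0.5721, 0.0271]), array([0.04 , 0.041]), np.float64(23.4351)] 0.030238128600840197
disc ell ((339.8451232910156, 227.05606079101562), (95.46578216552734, 98.00942993164062), 115.1716537475586) [[ 0.56062213 -0.17509827  0.05      ]]
circ [ 0.56330959 -0.17597064] 0.13877794708230773
post 43 [ 0.6591837  -0.11510403  0.10746297]
0.06 [329 225  49  26 199] [ 0.52936218 -0.2276111   0.06770004] [ 0.56762936 -0.14451964  0.08959893]
 199 [array([ 0.5235, -0.2064]), array([0.0548, 0.1366]), np.float64(16.0763)] 0.06474838996105464
0.06 [341 244  42  25  92] [ 0.47977773 -0.23869365  0.06403785] [ 0.5143593  -0.17887568  0.07029515]
 92 [array([ 0.4797, -0.2363]), array([0.0089, 0.1336]), np.float64(31.9753)] 0.06357334597528097
0.06 [328 254  12  17  30] [ 0.45662855 -0.15588949  0.07414138] [ 0.47730612 -0.14183031  0.08821984]
 30 [array([ 0.4559, -0.1563]), array([0.0512, 0.007 ]), np.float64(41.9043)] 0.07471427743481038
0.09 [371 227  13  15 104] [ 0.53437351 -0.27225853  0.10372901] [ 0.55281905 -0.25707172  0.11371288]
 104 [array([ 0.5356, -0.2735]), array([0.0362, 0.0198]), np.float64(29.3919)] 0.10507276987588413
0.09 [330 251  12  16  94] [ 0.46237021 -0.15832733  0.10031345] [ 0.48296761 -0.14348255  0.1074723 ]
 94 [array([ 0.4624, -0.1581]), array([0.0443, 0.0153]), np.float64(32.5753)] 0.10017047928497777
```

View pics/crop1.png

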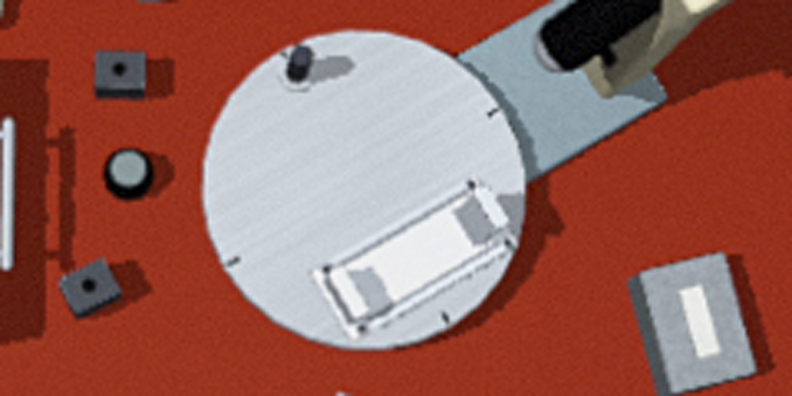

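```bash
cat > go.py <<'E'
# usage: go.py x y z yaw_of_tool_y [more points] -> slides relative to the current pose
import sys
from h import *
def plan(*T):
    o=env.get_obs(); R=Ro.from_rotvec(o['ee_rot']).as_matrix(); p=np.array(o['tool_pos'])
    print('t %.1f'%o['time_s'],'pos',p.round(4),'yaw_y %.1f'%np.degrees(np.arctan2(R[1,1],R[0,1])),'tilt %.2f'%np.degrees(np.arccos(-R[2,2])),'F',np.round(o['wrist_force'],1),'op %.3f g %.0f'%(o['opening'],o['grip_force']))
    for x,y,z,a in T:
        s=R.T@(np.array([x,y,z])-p); d=(np.degrees(np.arctan2(R[1,1],R[0,1]))-a+180)%360-180
        print('slide',(s/.5).round(4),'roll %.4f'%(d/90),'rows %.1f'%max(np.linalg.norm(s)/.0417,abs(d)/7.16))
if __name__=='__main__':
    a=list(map(float,sys.argv[1:])); plan(*[a[i:i+4] for i in range(0,len(a),4)])
E
python3 go.py .35 -.2 .3 -80  .542 .128 .25 -87.5 .542 .128 .124 -87.5
```

```text
t 0.1 pos [ 0.1528 -0.5278  0.3029] yaw_y -73.8 tilt 0.12 F [0.5 0.5 0.2] op 1.000 g 0
slide [ 0.5612 -0.5201  0.0069] roll 0.0683 rows 9.2
slide [ 1.1125 -1.0432  0.1079] roll 0.1517 rows 18.3
slide [ 1.1126 -1.0426  0.3599] roll 0.1517 rows 18.8
```

```bash
python3 -m jog '[{"fingers":0.4,"slide":[0.561,-0.52,0.006],"roll":0.15},{"fingers":0.4,"slide":[0.561,-0.52,0.006],"roll":0.15},{"fingers":0.4,"slide":[0.561,-0.52,0.006],"roll":0.15},{"fingers":0.4,"slide":[0.561,-0.52,0.006],"roll":0.15},{"fingers":0.4,"slide":[0.561,-0.52,0.006],"roll":0.15},{"fingers":0.4,"slide":[0.561,-0.52,0.006],"roll":0.15},{"fingers":0.4,"slide":[0.561,-0.52,0.006],"roll":0.15},{"fingers":0.4,"slide":[0.561,-0.52,0.006],"roll":0.15},{"fingers":0.4,"slide":[0.561,-0.52,0.006],"roll":0.15},{"fingers":0.4,"slide":[0.561,-0.52,0.006],"roll":0.15},{"fingers":0.4,"slide":[0.561,-0.52,0.006],"roll":0.15}]'; python3 go.py .542 .128 .25 -87.5
```

```text
time_s: 1.02
tool_pos: [0.3516, -0.197, 0.3007]
ee_rot: [-3.14, -0.086, -0.0]
wrist_force: [-0.4, -0.1, 0.5]
opening: 0.304
grip_force: 0.0
t 1.0 pos [ 0.3516 -0.197   0.3007] yaw_y -86.9 tilt 0.05 F [-0.4 -0.1  0.5] op 0.304 g 0
slide [ 0.4159 -0.6281  0.1021] roll 0.0071 rows 9.1
```

```bash
python3 -m jog '[{"fingers":0.4,"slide":[0.416,-0.628,0.102],"roll":0.007},{"fingers":0.4,"slide":[0.416,-0.628,0.102],"roll":0.007},{"fingers":0.4,"slide":[0.416,-0.628,0.102],"roll":0.007},{"fingers":0.4,"slide":[0.416,-0.628,0.102],"roll":0.007},{"fingers":0.4,"slide":[0.416,-0.628,0.102],"roll":0.007},{"fingers":0.4,"slide":[0.416,-0.628,0.102],"roll":0.007},{"fingers":0.4,"slide":[0.416,-0.628,0.102],"roll":0.007},{"fingers":0.4,"slide":[0.416,-0.628,0.102],"roll":0.007},{"fingers":0.4,"slide":[0.416,-0.628,0.102],"roll":0.007},{"fingers":0.4,"slide":[0.416,-0.628,0.102],"roll":0.007},{"fingers":0.4,"slide":[0.416,-0.628,0.102],"roll":0.007},{"fingers":0.4,"slide":[0.416,-0.628,0.102],"roll":0.007}]'; python3 - <<'E'
from h import *
snap('side','side1'); z=np.load('pics/side0.npz'); im,d=z['im'],z['d']; P=cloud('side',d)
# handle in side view: bright metallic pixels near
m=np.zeros(d.shape,bool); m[255:270,250:310]=1; m&=(P[:,:,2]>.055)&(P[:,:,2]<.082)&(P[:,:,1]<.15); print(m.sum(),P[m].mean(0),P[m].min(0),P[m].max(0))
from go import plan; plan((.542,.128,.124,-87.5))
cv2.imwrite('pics/crop2.png',cv2.resize(np.load('pics/side1.npz')['im'][150:350,200:400,::-1],None,fx=3,fy=3))
E
```

```text
time_s: 2.02
tool_pos: [0.5435, 0.1202, 0.2489]
ee_rot: [3.139, 0.052, -0.003]
wrist_force: [-0.6, -0.7, -0.1]
opening: 0.303
grip_force: 0.0
222 [0.5397565  0.13055606 0.07022107] [0.47402298 0.12203212 0.06290531] [0.60261712 0.13756964 0.07734361]
t 2.1 pos [0.5435 0.1194 0.2492] yaw_y -88.2 tilt 0.18 F [-0.5 -0.7 -0.1] op 0.299 g 0
slide [-0.002  -0.018   0.2504] roll -0.0077 rows 3.0
```

View pics/crop2.png

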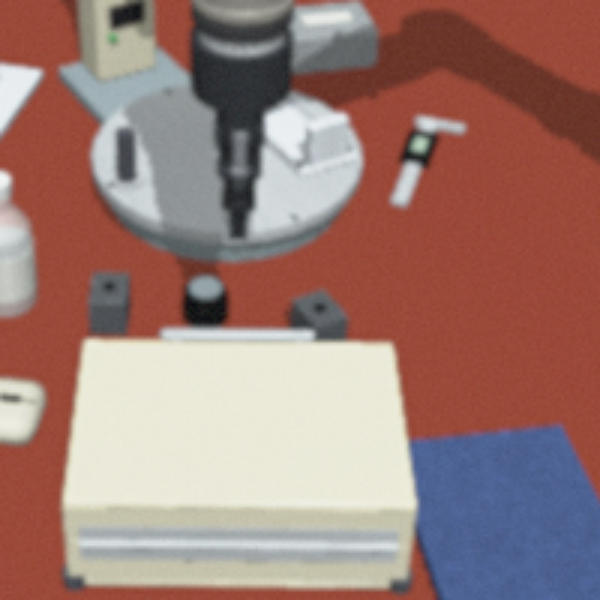

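```bash
python3 -m jog '[{"fingers":0.4,"slide":[-0.004,-0.016,0.1],"roll":-0.007},{"fingers":0.4,"slide":[-0.004,-0.016,0.1],"roll":-0.007},{"fingers":0.4,"slide":[-0.004,-0.016,0.1],"roll":-0.007},{"fingers":0.4,"slide":[-0.004,-0.016,0.1],"roll":-0.007},{"fingers":0.4,"slide":[-0.004,-0.016,0.1],"roll":-0.007}]'; python3 go.py .540 .128 .124 -87.5
```

```text
time_s: 2.48
tool_pos: [0.5421, 0.1295, 0.2017]
ee_rot: [3.141, 0.069, 0.005]
wrist_force: [-1.2, -0.1, 1.1]
opening: 0.302
grip_force: 0.0
t 2.5 pos [0.5421 0.1295 0.2017] yaw_y -87.5 tilt 0.17 F [-1.2 -0.1  1.1] op 0.302 g 0
slide [-0.0048  0.0028  0.1553] roll 0.0003 rows 1.9
```

```bash
python3 -m jog '[{"fingers":0.4,"slide":[-0.004,0.003,0.08],"roll":0},{"fingers":0.4,"slide":[-0.004,0.003,0.155],"roll":0},{"fingers":0.4,"slide":[-0.004,0.003,0.155],"roll":0},{"fingers":0.4,"slide":[-0.004,0.003,0.155],"roll":0},{"fingers":1,"slide":[-0.004,0.003,0.155],"roll":0},{"fingers":1,"slide":[-0.004,0.003,0.155],"roll":0},{"fingers":1,"slide":[-0.004,0.003,0.155],"roll":0},{"fingers":1,"slide":[-0.004,0.003,0.155],"roll":0},{"fingers":1,"slide":[-0.004,0.003,0.155],"roll":0}]'; python3 - <<'E'
from go import *
plan()
# arc: hinge at bar + local(0,.2054,-.016)
a=np.radians(2.5); y=np.array([-np.sin(a),np.cos(a),0]); p=np.array(env.get_obs()['tool_pos']); off=.0695-0
R=Ro.from_rotvec(env.get_obs()['ee_rot']).as_matrix()
for t in np.linspace(0,1.5,13)[1:]:
    b=.078; f=lambda t:-.206*np.cos(b+t)*y+np.array([0,0,.206*np.sin(b+t)])
    print(round(t,2),(R.T@(f(t)-f(0))/.5).round(3))
E
```

```text
time_s: 3.23
tool_pos: [0.5402, 0.1282, 0.124]
ee_rot: [3.14, 0.071, 0.004]
wrist_force: [0.0, -2.7, 5.1]
opening: 0.104
grip_force: 58.7
t 3.2 pos [0.5402 0.1282 0.124 ] yaw_y -87.4 tilt 0.16 F [ 0.  -2.7  5.1] op 0.104 g 59
0.12 [ 0.    -0.007 -0.051]
0.25 [ 0.    -0.021 -0.101]
0.38 [ 0.    -0.04  -0.148]
0.5 [ 0.001 -0.065 -0.193]
0.62 [ 0.001 -0.096 -0.234]
0.75 [ 0.001 -0.132 -0.272]
0.88 [ 0.001 -0.172 -0.304]
1.0 [ 0.001 -0.215 -0.331]
1.12 [ 0.001 -0.262 -0.353]
1.25 [ 0.001 -0.311 -0.368]
1.38 [ 0.002 -0.362 -0.378]
1.5 [ 0.002 -0.413 -0.38 ]
```

```bash
python3 -m jog '[{"fingers":1,"slide":[0,-0.003,-0.025],"roll":0},{"fingers":1,"slide":[0,-0.007,-0.051],"roll":0},{"fingers":1,"slide":[0,-0.013,-0.076],"roll":0},{"fingers":1,"slide":[0,-0.021,-0.101],"roll":0},{"fingers":1,"slide":[0,-0.03,-0.125],"roll":0},{"fingers":1,"slide":[0,-0.04,-0.148],"roll":0},{"fingers":1,"slide":[0,-0.052,-0.171],"roll":0},{"fingers":1,"slide":[0.001,-0.065,-0.193],"roll":0},{"fingers":1,"slide":[0.001,-0.08,-0.214],"roll":0},{"fingers":1,"slide":[0.001,-0.096,-0.234],"roll":0},{"fingers":1,"slide":[0.001,-0.113,-0.254],"roll":0},{"fingers":1,"slide":[0.001,-0.132,-0.272],"roll":0}]'; python3 - <<'E'
from go import *
plan((.54,.128,.124,-87.5))
a=np.radians(2.5); y=np.array([-np.sin(a),np.cos(a),0])
R=Ro.from_rotvec(env.get_obs()['ee_rot']).as_matrix()
b=.078; f=lambda t:-.206*np.cos(b+t)*y+np.array([0,0,.206*np.sin(b+t)])
for t in np.linspace(.75,1.55,11)[1:]: print(round(t,2),(R.T@(f(t)-f(.75))/.5).round(3))
E
```

```text
time_s: 4.23
tool_pos: [0.5375, 0.1907, 0.2593]
ee_rot: [3.133, 0.067, 0.001]
wrist_force: [-0.4, -7.9, 3.8]
opening: 0.097
grip_force: 58.5
t 4.2 pos [0.5375 0.1907 0.2593] yaw_y -87.6 tilt 0.47 F [-0.4 -7.9  3.8] op 0.097 g 59
slide [-0.0006  0.1232  0.2716] roll -0.0007 rows 3.6
0.83 [-0.    -0.025 -0.022]
0.91 [-0.    -0.052 -0.041]
0.99 [-0.    -0.08  -0.058]
1.07 [-0.    -0.109 -0.073]
1.15 [-0.    -0.139 -0.086]
1.23 [-0.    -0.171 -0.096]
1.31 [-0.    -0.203 -0.103]
1.39 [-0.    -0.235 -0.108]
1.47 [-0.    -0.268 -0.111]
1.55 [-0.    -0.301 -0.11 ]
```

```bash
python3 -m jog '[{"fingers":1,"slide":[0,-0.025,-0.022],"roll":0},{"fingers":1,"slide":[0,-0.052,-0.041],"roll":0},{"fingers":1,"slide":[0,-0.08,-0.058],"roll":0},{"fingers":1,"slide":[0,-0.109,-0.073],"roll":0},{"fingers":1,"slide":[0,-0.139,-0.086],"roll":0},{"fingers":1,"slide":[0,-0.171,-0.096],"roll":0},{"fingers":1,"slide":[0,-0.203,-0.103],"roll":0},{"fingers":1,"slide":[0,-0.235,-0.108],"roll":0},{"fingers":1,"slide":[0,-0.268,-0.111],"roll":0},{"fingers":1,"slide":[0,-0.301,-0.11],"roll":0},{"fingers":1,"slide":[0,-0.301,-0.11],"roll":0}]' && python3 -m jog '[{"fingers":0,"slide":[0,0,0],"roll":0},{"fingers":0,"slide":[0,0,0],"roll":0},{"fingers":0,"slide":[0,0,0],"roll":0},{"fingers":0,"slide":[0,0,-0.08],"roll":0},{"fingers":0,"slide":[0,0,-0.16],"roll":0},{"fingers":0,"slide":[0,0,-0.2],"roll":0},{"fingers":0,"slide":[0,0.2,-0.2],"roll":0},{"fingers":0,"slide":[0,0.4,-0.2],"roll":0},{"fingers":0,"slide":[0,0.6,-0.2],"roll":0},{"fingers":-0.5,"slide":[0,0.6,-0.2],"roll":0},{"fingers":-0.5,"slide":[0,0.6,-0.2],"roll":0},{"fingers":-0.5,"slide":[0,0.6,-0.2],"roll":0}]'; python3 -c "
from go import *
plan()
snap('top','top2')
snap('side','side2')"
```

```text
time_s: 5.15
tool_pos: [0.5301, 0.3501, 0.3159]
ee_rot: [-3.134, -0.078, -0.01]
wrist_force: [3.2, 1.6, 5.9]
opening: 0.104
grip_force: 63.4
time_s: 6.15
tool_pos: [0.5402, 0.0932, 0.413]
ee_rot: [3.14, 0.072, -0.002]
wrist_force: [1.6, -0.9, -0.2]
opening: 0.748
grip_force: 0.0
t 6.2 pos [0.5402 0.0932 0.413 ] yaw_y -87.4 tilt 0.09 F [ 1.6 -0.9 -0.2] op 0.748 g 0
```

View pics/top2.png

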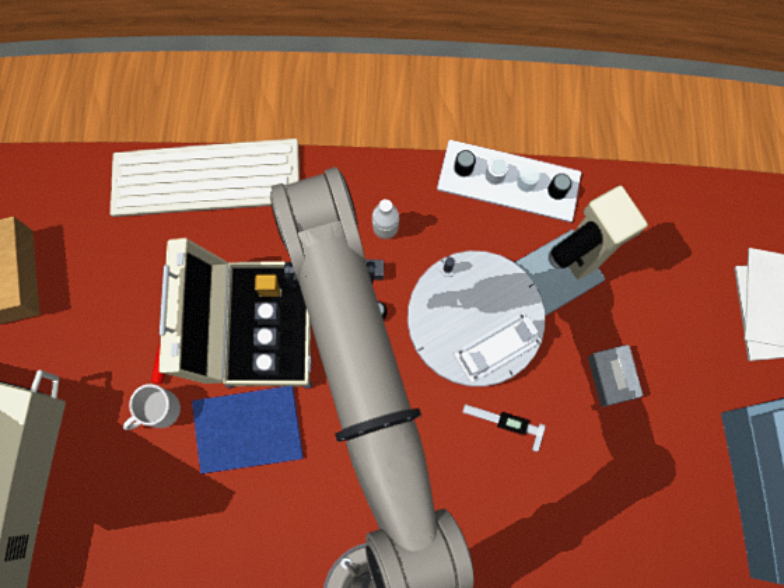

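The lid stands open. Three white discs show at about (265,311), (265,336) and (264,362), with the brass wedge at (266,284), so no blanks are needed.

```bash
python3 - <<'E'
from h import *
z=np.load('pics/top2.npz'); im=z['im']; P=cloud('top',z['d'])
hsv=cv2.cvtColor(im,cv2.COLOR_RGB2HSV)
def comps(m,lo,zz,n):
    k,l,st,c=cv2.connectedComponentsWithStats(m.astype(np.uint8))
    for i in range(1,k):
        if st[i,4]>lo: print(n,st[i,4],c[i].round(1),onz('top',[c[i]],zz).round(4), 'depth',np.median(P[l==i],0).round(4))
roi=np.zeros(im.shape[:2],bool); roi[185:272,168:206]=1
comps(roi&(im.min(2)>150),20,.066,'disc')
w=roi&(hsv[...,1]>120)&(hsv[...,0]>12)&(hsv[...,0]<30)&(hsv[...,2]>120); comps(w&(P[...,2]>.075),10,.081,'wedge'); comps(w,10,.081,'wedge')
p=P[w&(P[...,2]>.076)][:,:2].astype(np.float32); print(cv2.minAreaRect(p))
a=np.radians(2.5); 
for x in(-85,-33,19,68+6.75): print(np.array([.5373,.2477])+np.array([np.cos(a),np.sin(a)])*x/1e3)
E
python3 go.py .555 .248 .3 -87.5
```

```text
disc 52 [187.9 187.7] [[0.6541 0.26   0.066 ]] depth [0.6587 0.2582 0.0491]
disc 91 [189.3 221.5] [[0.5558 0.2484 0.066 ]] depth [0.5555 0.2481 0.0662]
disc 97 [188.8 239.8] [[0.5037 0.2462 0.066 ]] depth [0.5035 0.2459 0.0658]
disc 100 [188.1 258.1] [[0.4522 0.2443 0.066 ]] depth [0.4522 0.244  0.0668]
wedge 141 [188.9 201.5] [[0.6098 0.2513 0.081 ]] depth [0.6104 0.2509 0.0811]
wedge 159 [189.1 201.1] [[0.611 0.251 0.081]] depth [0.611  0.2521 0.0806]
((0.609196126461029, 0.25093957781791687), (0.028209349140524864, 0.040644627064466476), 3.063917875289917)
[0.4523809  0.24399235]
[0.50433141 0.24626056]
[0.55628192 0.24852877]
[0.61197885 0.25096055]
t 6.2 pos [0.5424 0.0843 0.4127] yaw_y -88.4 tilt 0.47 F [ 1.2 -0.1 -0.4] op 0.748 g 0
slide [ 0.0348 -0.3283  0.2227] roll -0.0098 rows 4.8
```

```bash
python3 -m jog '[{"fingers":-0.5,"slide":[0.02,-0.2,0.05],"roll":-0.009},{"fingers":-0.5,"slide":[0.035,-0.328,0.2],"roll":-0.009},{"fingers":-0.5,"slide":[0.035,-0.328,0.3],"roll":-0.009},{"fingers":-0.5,"slide":[0.035,-0.328,0.4],"roll":-0.009},{"fingers":-0.5,"slide":[0.035,-0.328,0.4],"roll":-0.009},{"fingers":-0.5,"slide":[0.035,-0.328,0.4],"roll":-0.009},{"fingers":-0.5,"slide":[0.035,-0.328,0.4],"roll":-0.009},{"fingers":-0.5,"slide":[0.035,-0.328,0.4],"roll":-0.009}]'; python3 go.py .5558 .2484 .102 -87.6
```

```text
time_s: 6.92
tool_pos: [0.5465, 0.2614, 0.2069]
ee_rot: [3.137, 0.102, -0.021]
wrist_force: [-1.0, 0.5, -0.7]
opening: 0.75
grip_force: 0.0
t 6.9 pos [0.5465 0.2614 0.2069] yaw_y -86.3 tilt 0.77 F [-1.   0.5 -0.7] op 0.750 g 0
slide [0.0196 0.0265 0.2096] roll 0.0148 rows 2.5
```

```bash
python3 -m jog '[{"fingers":-0.5,"slide":[0,0,0],"roll":0},{"fingers":-0.5,"slide":[0,0,0],"roll":0},{"fingers":-0.5,"slide":[0,0,0],"roll":0},{"fingers":-0.5,"slide":[0,0,0],"roll":0}]'; python3 go.py .5558 .2484 .102 -87.6
```

```text
time_s: 7.25
tool_pos: [0.5525, 0.2596, 0.2159]
ee_rot: [-3.139, -0.091, -0.006]
wrist_force: [0.1, 0.7, -0.3]
opening: 0.751
grip_force: 0.0
t 7.2 pos [0.5525 0.2596 0.2159] yaw_y -86.7 tilt 0.24 F [ 0.1  0.7 -0.3] op 0.751 g 0
slide [0.0044 0.0229 0.2277] roll 0.0103 rows 2.7
```

```bash
python3 -m jog '[{"fingers":-0.5,"slide":[0.005,0.022,0.02],"roll":0.01},{"fingers":-0.5,"slide":[0.005,0.022,0.05],"roll":0.01},{"fingers":-0.5,"slide":[0.005,0.022,0.05],"roll":0.01},{"fingers":-0.5,"slide":[0.005,0.022,0.05],"roll":0.01},{"fingers":-0.5,"slide":[0.005,0.022,0.05],"roll":0.01},{"fingers":-0.5,"slide":[0.005,0.022,0.05],"roll":0.01},{"fingers":-0.5,"slide":[0.005,0.022,0.05],"roll":0.01}]'; python3 go.py .5558 .2484 .102 -87.6
```

```text
time_s: 7.83
tool_pos: [0.5545, 0.2499, 0.1892]
ee_rot: [-3.14, -0.071, -0.002]
wrist_force: [-0.4, 0.5, -0.2]
opening: 0.75
grip_force: 0.0
t 7.8 pos [0.5545 0.2499 0.1892] yaw_y -87.4 tilt 0.09 F [-0.4  0.5 -0.2] op 0.750 g 0
slide [0.0022 0.0033 0.1745] roll 0.0020 rows 2.1
```

```bash
python3 -m jog '[{"fingers":-0.5,"slide":[0.002,0.003,0.06],"roll":0.002},{"fingers":-0.5,"slide":[0.002,0.003,0.12],"roll":0.002},{"fingers":-0.5,"slide":[0.002,0.003,0.174],"roll":0.002},{"fingers":-0.5,"slide":[0.002,0.003,0.174],"roll":0.002},{"fingers":-0.5,"slide":[0.002,0.003,0.174],"roll":0.002},{"fingers":-0.5,"slide":[0.002,0.003,0.174],"roll":0.002},{"fingers":1,"slide":[0.002,0.003,0.174],"roll":0.002},{"fingers":1,"slide":[0.002,0.003,0.174],"roll":0.002},{"fingers":1,"slide":[0.002,0.003,0.174],"roll":0.002},{"fingers":1,"slide":[0.002,0.003,0.174],"roll":0.002},{"fingers":1,"slide":[0.002,0.003,0.174],"roll":0.002}]';  python3 go.py .5558 .2484 .102 -87.6
```

```text
time_s: 8.75
tool_pos: [0.5569, 0.249, 0.1041]
ee_rot: [-3.139, -0.065, -0.008]
wrist_force: [1.3, 0.3, 6.6]
opening: 0.508
grip_force: 62.5
t 8.8 pos [0.5569 0.249  0.1041] yaw_y -87.6 tilt 0.30 F [1.3 0.3 6.6] op 0.508 g 63
slide [-0.0023  0.0011  0.0041] roll -0.0003 rows 0.1
```

```bash
python3 -m jog '[{"fingers":1,"slide":[0,0,-0.06],"roll":0},{"fingers":1,"slide":[0,0,-0.12],"roll":0},{"fingers":1,"slide":[0,0,-0.2],"roll":0},{"fingers":1,"slide":[0,0,-0.28],"roll":0},{"fingers":1,"slide":[0,0,-0.36],"roll":0},{"fingers":1,"slide":[0,0,-0.36],"roll":0},{"fingers":1,"slide":[0,0,-0.36],"roll":0},{"fingers":1,"slide":[0,0,-0.36],"roll":0},{"fingers":1,"slide":[0,0,-0.36],"roll":0},{"fingers":1,"slide":[0,0,-0.36],"roll":0}]';  python3 go.py .4793 -.1848 .26 -147.7
```

```text
time_s: 9.58
tool_pos: [0.5545, 0.2472, 0.2789]
ee_rot: [3.139, 0.065, -0.007]
wrist_force: [0.1, -0.7, -1.8]
opening: 0.503
grip_force: 65.1
t 9.6 pos [0.5545 0.2472 0.2789] yaw_y -87.6 tilt 0.28 F [ 0.1 -0.7 -1.8] op 0.503 g 65
slide [-0.1859  0.8569  0.0404] roll 0.6676 rows 10.5
```

```bash
python3 -m jog '[{"fingers":1,"slide":[-0.018,0.08,0.002],"roll":0.07},{"fingers":1,"slide":[-0.035,0.16,0.002],"roll":0.14},{"fingers":1,"slide":[-0.052,0.24,0.002],"roll":0.21},{"fingers":1,"slide":[-0.069,0.32,0.002],"roll":0.28},{"fingers":1,"slide":[-0.087,0.4,0.002],"roll":0.35},{"fingers":1,"slide":[-0.104,0.48,0.002],"roll":0.42},{"fingers":1,"slide":[-0.121,0.56,0.002],"roll":0.49},{"fingers":1,"slide":[-0.139,0.64,0.002],"roll":0.56},{"fingers":1,"slide":[-0.156,0.72,0.002],"roll":0.62},{"fingers":1,"slide":[-0.173,0.8,0.002],"roll":0.668},{"fingers":1,"slide":[-0.186,0.857,0.002],"roll":0.668},{"fingers":1,"slide":[-0.186,0.857,0.002],"roll":0.668}]'; python3 -m jog '[{"fingers":1,"slide":[0,0,0.01],"roll":0},{"fingers":1,"slide":[0,0,0.04],"roll":0},{"fingers":1,"slide":[0,0,0.04],"roll":0},{"fingers":1,"slide":[0,0,0.04],"roll":0},{"fingers":1,"slide":[0,0,0.04],"roll":0},{"fingers":1,"slide":[0,0,0.04],"roll":0}]' ; python3 - <<'E'
from go import *
plan((.4793,-.1848,.16,-147.7))
im,d=snap('side','side3'); cv2.imwrite('pics/c3.png',cv2.resize(im[130:250,220:340,::-1],None,fx=5,fy=5,interpolation=2))
E
```

```text
time_s: 10.58
tool_pos: [0.4766, -0.1937, 0.2787]
ee_rot: [2.734, -1.533, -0.002]
wrist_force: [0.6, -0.3, -1.1]
opening: 0.508
grip_force: 65.1
time_s: 11.08
tool_pos: [0.4807, -0.1832, 0.2608]
ee_rot: [-2.752, 1.514, -0.001]
wrist_force: [-0.0, 0.7, -1.0]
opening: 0.504
grip_force: 65.1
t 11.1 pos [ 0.4807 -0.1832  0.2608] yaw_y -147.6 tilt 0.04 F [-0.   0.7 -1. ] op 0.504 g 65
slide [0.0011 0.0042 0.2016] roll 0.0006 rows 2.4
```

View pics/c3.png

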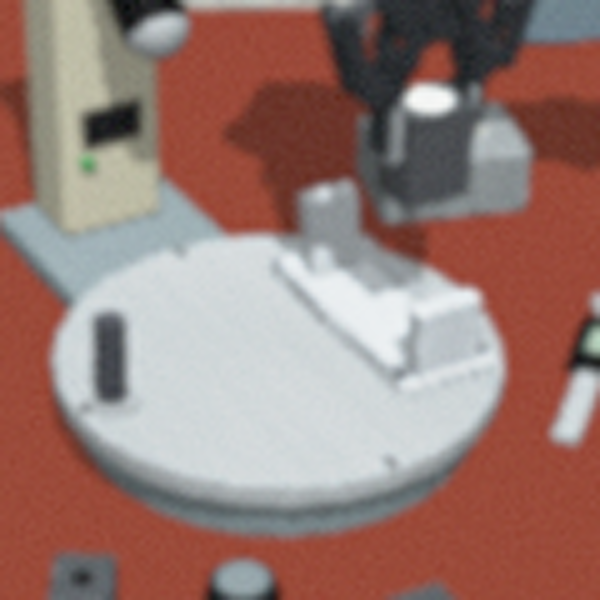

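```bash
python3 -m jog '[{"fingers":1,"slide":[0.002,0.003,0.06],"roll":0},{"fingers":1,"slide":[0.002,0.003,0.12],"roll":0},{"fingers":1,"slide":[0.002,0.003,0.16],"roll":0},{"fingers":1,"slide":[0.002,0.003,0.19],"roll":0},{"fingers":1,"slide":[0.002,0.003,0.19],"roll":0},{"fingers":1,"slide":[0.002,0.003,0.19],"roll":0},{"fingers":1,"slide":[0.002,0.003,0.19],"roll":0},{"fingers":1,"slide":[0.002,0.003,0.2],"roll":0},{"fingers":1,"slide":[0.002,0.003,0.2],"roll":0},{"fingers":1,"slide":[0.002,0.003,0.2],"roll":0}]';  python3 go.py .4793 -.1848 .155 -147.7
```

```text
time_s: 11.97
tool_pos: [0.4797, -0.1858, 0.161]
ee_rot: [-2.751, 1.517, -0.002]
wrist_force: [0.1, -0.1, -1.5]
opening: 0.509
grip_force: 65.2
t 12.0 pos [ 0.4797 -0.1858  0.161 ] yaw_y -147.7 tilt 0.06 F [ 0.1 -0.1 -1.5] op 0.509 g 65
slide [-0.0021 -0.0003  0.0119] roll -0.0004 rows 0.1
```

Free so far. Lower to the floor and slide to the stop.

```bash
python3 -m jog '[{"fingers":1,"slide":[0,0,0.006],"roll":0},{"fingers":1,"slide":[0,0,0.01],"roll":0},{"fingers":1,"slide":[0,0,0.012],"roll":0},{"fingers":1,"slide":[0,0,0.012],"roll":0},{"fingers":1,"slide":[0,0,0.012],"roll":0}]'; python3 -m jog '[{"fingers":1,"slide":[-0.004,0,0],"roll":0},{"fingers":1,"slide":[-0.008,0,0],"roll":0},{"fingers":1,"slide":[-0.012,0,0],"roll":0},{"fingers":1,"slide":[-0.014,0,0],"roll":0},{"fingers":1,"slide":[-0.016,0,0],"roll":0},{"fingers":1,"slide":[-0.016,0,0],"roll":0},{"fingers":1,"slide":[-0.016,0,0],"roll":0}]'; python3 go.py .4793 -.1848 .155 -147.7
```

```text
time_s: 12.38
tool_pos: [0.4795, -0.1856, 0.1543]
ee_rot: [2.751, -1.517, -0.0]
wrist_force: [-0.2, -0.0, -1.6]
opening: 0.507
grip_force: 65.3
time_s: 12.97
tool_pos: [0.4757, -0.1791, 0.1547]
ee_rot: [-2.751, 1.517, -0.002]
wrist_force: [0.9, -2.0, -1.6]
opening: 0.508
grip_force: 65.0
t 13.0 pos [ 0.4757 -0.1791  0.1547] yaw_y -147.8 tilt 0.08 F [ 0.9 -2.  -1.6] op 0.508 g 65
slide [ 0.0134 -0.0001 -0.0006] roll -0.0006 rows 0.2
```

```bash
python3 -m jog '[{"fingers":1,"slide":[-0.003,0,0.003],"roll":0},{"fingers":1,"slide":[-0.006,0,0.003],"roll":0},{"fingers":1,"slide":[-0.006,0,0.003],"roll":0},{"fingers":1,"slide":[-0.006,0,0.003],"roll":0}]'; python3 go.py .4793 -.1848 .155 -147.7
```

```text
time_s: 13.3
tool_pos: [0.4757, -0.1778, 0.1543]
ee_rot: [-2.75, 1.519, -0.01]
wrist_force: [3.7, -3.4, 1.4]
opening: 0.504
grip_force: 65.3
t 13.3 pos [ 0.4757 -0.1778  0.1543] yaw_y -147.8 tilt 0.37 F [ 3.7 -3.4  1.4] op 0.504 g 65
slide [ 0.0157  0.0012 -0.0013] roll -0.0014 rows 0.2
```

```bash
python3 -m jog '[{"fingers":-0.4,"slide":[0.003,0,0],"roll":0},{"fingers":-0.4,"slide":[0.003,0,0],"roll":0},{"fingers":-0.4,"slide":[0.003,0,0],"roll":0},{"fingers":-0.4,"slide":[0.003,0,-0.04],"roll":0},{"fingers":-0.4,"slide":[0.003,0,-0.12],"roll":0},{"fingers":-0.4,"slide":[0.003,0,-0.2],"roll":0},{"fingers":-0.4,"slide":[0.003,0,-0.25],"roll":0},{"fingers":-0.4,"slide":[0.003,0,-0.25],"roll":0},{"fingers":-0.4,"slide":[0.003,0,-0.25],"roll":0},{"fingers":-0.4,"slide":[0.003,0,-0.25],"roll":0}]'; python3 - <<'E'
from go import *
plan((.5037,.2462,.25,-87.6))
im,d=snap('side','side4'); cv2.imwrite('pics/c4.png',cv2.resize(im[130:250,220:340,::-1],None,fx=5,fy=5,interpolation=2))
E
```

```text
time_s: 14.13
tool_pos: [0.4735, -0.1771, 0.2769]
ee_rot: [2.751, -1.516, -0.004]
wrist_force: [-0.3, -1.1, -0.8]
opening: 0.701
grip_force: 0.0
t 14.1 pos [ 0.4735 -0.1771  0.2769] yaw_y -147.7 tilt 0.15 F [-0.3 -1.1 -0.8] op 0.701 g 0
slide [-0.6834 -0.5034  0.0543] roll -0.6680 rows 10.2
```

View pics/c4.png

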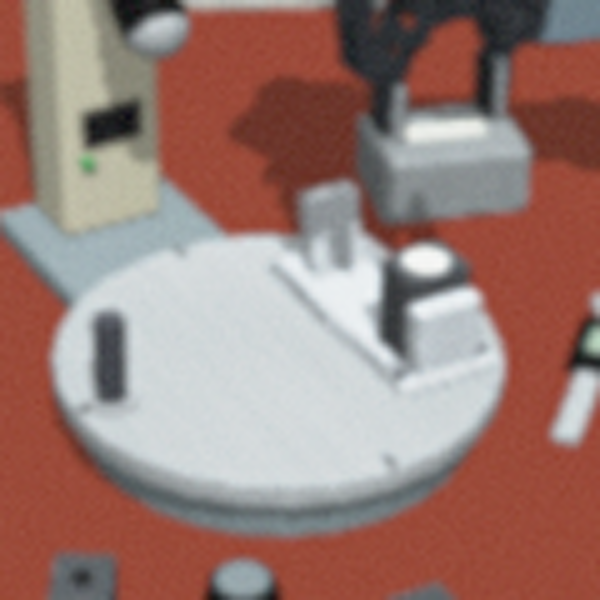

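Standard 1 stands against the stop, with its disc at about (428,262) in the crop. Next is the second.

```bash
python3 -m jog '[{"fingers":-0.5,"slide":[-0.062,-0.045,0.002],"roll":-0.07},{"fingers":-0.5,"slide":[-0.124,-0.091,0.005],"roll":-0.14},{"fingers":-0.5,"slide":[-0.187,-0.137,0.01],"roll":-0.21},{"fingers":-0.5,"slide":[-0.249,-0.183,0.015],"roll":-0.28},{"fingers":-0.5,"slide":[-0.311,-0.229,0.02],"roll":-0.35},{"fingers":-0.5,"slide":[-0.373,-0.275,0.025],"roll":-0.42},{"fingers":-0.5,"slide":[-0.436,-0.321,0.03],"roll":-0.49},{"fingers":-0.5,"slide":[-0.498,-0.367,0.035],"roll":-0.56},{"fingers":-0.5,"slide":[-0.56,-0.413,0.04],"roll":-0.63},{"fingers":-0.5,"slide":[-0.622,-0.458,0.045],"roll":-0.668},{"fingers":-0.5,"slide":[-0.683,-0.503,0.054],"roll":-0.668},{"fingers":-0.5,"slide":[-0.683,-0.503,0.054],"roll":-0.668}]'; python3 -m jog '[{"fingers":-0.5,"slide":[0,0,0.05],"roll":0},{"fingers":-0.5,"slide":[0,0,0.1],"roll":0},{"fingers":-0.5,"slide":[0,0,0.1],"roll":0},{"fingers":-0.5,"slide":[0,0,0.1],"roll":0},{"fingers":-0.5,"slide":[0,0,0.1],"roll":0},{"fingers":-0.5,"slide":[0,0,0.1],"roll":0},{"fingers":-0.5,"slide":[0,0,0.1],"roll":0}]'; python3 go.py .5037 .2462 .103 -87.6
```

```text
time_s: 15.18
tool_pos: [0.5005, 0.2552, 0.2484]
ee_rot: [-3.133, -0.087, 0.01]
wrist_force: [-0.2, 1.2, 0.6]
opening: 0.752
grip_force: 0.0
time_s: 15.77
tool_pos: [0.5055, 0.2457, 0.2024]
ee_rot: [-3.14, -0.065, -0.004]
wrist_force: [1.0, 1.4, 0.7]
opening: 0.751
grip_force: 0.0
t 15.8 pos [0.5055 0.2457 0.2024] yaw_y -87.6 tilt 0.16 F [1.  1.4 0.7] op 0.751 g 0
slide [-0.0041 -0.0009  0.1988] roll -0.0005 rows 2.4
```

```bash
python3 -m jog '[{"fingers":-0.5,"slide":[-0.003,0,0.06],"roll":0},{"fingers":-0.5,"slide":[-0.003,0,0.12],"roll":0},{"fingers":-0.5,"slide":[-0.003,0,0.17],"roll":0},{"fingers":-0.5,"slide":[-0.003,0,0.198],"roll":0},{"fingers":-0.5,"slide":[-0.003,0,0.198],"roll":0},{"fingers":-0.5,"slide":[-0.003,0,0.198],"roll":0},{"fingers":-0.5,"slide":[-0.003,0,0.198],"roll":0},{"fingers":1,"slide":[-0.003,0,0.198],"roll":0},{"fingers":1,"slide":[-0.003,0,0.198],"roll":0},{"fingers":1,"slide":[-0.003,0,0.198],"roll":0},{"fingers":1,"slide":[-0.003,0,0.198],"roll":0},{"fingers":1,"slide":[-0.003,0,0.198],"roll":0}]'; python3 -m jog '[{"fingers":1,"slide":[0,0,-0.06],"roll":0},{"fingers":1,"slide":[0,0,-0.12],"roll":0},{"fingers":1,"slide":[0,0,-0.2],"roll":0},{"fingers":1,"slide":[0,0,-0.28],"roll":0},{"fingers":1,"slide":[0,0,-0.36],"roll":0},{"fingers":1,"slide":[0,0,-0.36],"roll":0},{"fingers":1,"slide":[0,0,-0.36],"roll":0},{"fingers":1,"slide":[0,0,-0.36],"roll":0},{"fingers":1,"slide":[0,0,-0.36],"roll":0},{"fingers":1,"slide":[0,0,-0.36],"roll":0}]';  python3 go.py .4965 -.2107 .26 -147.7
```

```text
time_s: 16.77
tool_pos: [0.5046, 0.2463, 0.1039]
ee_rot: [-3.139, -0.065, -0.006]
wrist_force: [-0.3, -0.2, 6.2]
opening: 0.504
grip_force: 61.9
time_s: 17.6
tool_pos: [0.5024, 0.2445, 0.2795]
ee_rot: [3.139, 0.065, -0.007]
wrist_force: [0.4, 0.1, -2.4]
opening: 0.509
grip_force: 66.6
t 17.6 pos [0.5024 0.2445 0.2795] yaw_y -87.6 tilt 0.28 F [ 0.4  0.1 -2.4] op 0.509 g 67
slide [-0.0494  0.909   0.0412] roll 0.6676 rows 10.9
```

```bash
python3 -m jog '[{"fingers":1,"slide":[-0.005,0.08,0.002],"roll":0.07},{"fingers":1,"slide":[-0.009,0.16,0.002],"roll":0.14},{"fingers":1,"slide":[-0.014,0.24,0.002],"roll":0.21},{"fingers":1,"slide":[-0.018,0.32,0.002],"roll":0.28},{"fingers":1,"slide":[-0.022,0.4,0.002],"roll":0.35},{"fingers":1,"slide":[-0.027,0.48,0.002],"roll":0.42},{"fingers":1,"slide":[-0.031,0.56,0.002],"roll":0.49},{"fingers":1,"slide":[-0.035,0.64,0.002],"roll":0.56},{"fingers":1,"slide":[-0.04,0.72,0.002],"roll":0.62},{"fingers":1,"slide":[-0.044,0.8,0.002],"roll":0.668},{"fingers":1,"slide":[-0.049,0.88,0.002],"roll":0.668},{"fingers":1,"slide":[-0.049,0.909,0.002],"roll":0.668}]'; python3 -m jog '[{"fingers":1,"slide":[0,0,0.01],"roll":0},{"fingers":1,"slide":[0,0,0.04],"roll":0},{"fingers":1,"slide":[0,0,0.04],"roll":0},{"fingers":1,"slide":[0,0,0.04],"roll":0},{"fingers":1,"slide":[0,0,0.04],"roll":0},{"fingers":1,"slide":[0,0,0.04],"roll":0},{"fingers":1,"slide":[0,0,0.04],"roll":0}]' ; python3 go.py .4970 -.2116 .161 -147.7
```

```text
time_s: 18.6
tool_pos: [0.495, -0.2183, 0.2791]
ee_rot: [2.738, -1.528, -0.002]
wrist_force: [-0.4, -1.7, -1.9]
opening: 0.507
grip_force: 66.5
time_s: 19.18
tool_pos: [0.4981, -0.2093, 0.2615]
ee_rot: [-2.752, 1.515, -0.002]
wrist_force: [0.7, 0.6, -2.2]
opening: 0.505
grip_force: 66.5
t 19.2 pos [ 0.4981 -0.2093  0.2615] yaw_y -147.7 tilt 0.07 F [ 0.7  0.6 -2.2] op 0.505 g 66
slide [0.0025 0.0045 0.2011] roll 0.0002 rows 2.4
```

```bash
python3 -m jog '[{"fingers":1,"slide":[0.003,0.004,0.06],"roll":0},{"fingers":1,"slide":[0.003,0.004,0.1],"roll":0},{"fingers":1,"slide":[0.003,0.004,0.12],"roll":0},{"fingers":1,"slide":[0.003,0.004,0.12],"roll":0},{"fingers":1,"slide":[0.003,0.004,0.15],"roll":0},{"fingers":1,"slide":[0.003,0.004,0.18],"roll":0},{"fingers":1,"slide":[0.003,0.004,0.2],"roll":0},{"fingers":1,"slide":[0.003,0.004,0.2],"roll":0},{"fingers":1,"slide":[0.003,0.004,0.2],"roll":0},{"fingers":1,"slide":[0.003,0.004,0.2],"roll":0}]';  python3 go.py .4970 -.2116 .155 -147.7
```

```text
time_s: 20.02
tool_pos: [0.4977, -0.2124, 0.1621]
ee_rot: [-2.751, 1.517, -0.004]
wrist_force: [0.5, 0.3, -2.3]
opening: 0.504
grip_force: 66.6
t 20.0 pos [ 0.4977 -0.2124  0.1621] yaw_y -147.7 tilt 0.13 F [ 0.5  0.3 -2.3] op 0.504 g 67
slide [-0.002   0.0004  0.0143] roll -0.0004 rows 0.2
```

```bash
python3 -m jog '[{"fingers":1,"slide":[0,0,0.006],"roll":0},{"fingers":1,"slide":[0,0,0.012],"roll":0},{"fingers":1,"slide":[0,0,0.014],"roll":0},{"fingers":1,"slide":[0,0,0.014],"roll":0},{"fingers":1,"slide":[0,0,0.014],"roll":0}]'; python3 -m jog '[{"fingers":1,"slide":[-0.004,0,0],"roll":0},{"fingers":1,"slide":[-0.008,0,0],"roll":0},{"fingers":1,"slide":[-0.012,0,0.002],"roll":0},{"fingers":1,"slide":[-0.015,0,0.002],"roll":0},{"fingers":1,"slide":[-0.018,0,0.002],"roll":0},{"fingers":1,"slide":[-0.02,0,0.002],"roll":0},{"fingers":1,"slide":[-0.02,0,0.002],"roll":0},{"fingers":1,"slide":[-0.02,0,0.002],"roll":0}]'; python3 go.py .4938 -.2065 .155 -147.7
```

```text
time_s: 20.43
tool_pos: [0.4969, -0.2123, 0.1542]
ee_rot: [2.751, -1.517, 0.001]
wrist_force: [1.0, 0.8, -0.2]
opening: 0.502
grip_force: 66.7
time_s: 21.1
tool_pos: [0.4933, -0.2052, 0.1542]
ee_rot: [-2.75, 1.519, -0.01]
wrist_force: [4.4, -3.1, 3.8]
opening: 0.509
grip_force: 67.0
t 21.1 pos [ 0.4933 -0.2052  0.1542] yaw_y -147.8 tilt 0.36 F [ 4.4 -3.1  3.8] op 0.509 g 67
slide [ 0.0027  0.0006 -0.0016] roll -0.0014 rows 0.0
```

```bash
python3 -m jog '[{"fingers":-0.4,"slide":[0.003,0,0],"roll":0},{"fingers":-0.4,"slide":[0.003,0,0],"roll":0},{"fingers":-0.4,"slide":[0.003,0,0],"roll":0},{"fingers":-0.4,"slide":[0.003,0,-0.04],"roll":0},{"fingers":-0.4,"slide":[0.003,0,-0.12],"roll":0},{"fingers":-0.4,"slide":[0.003,0,-0.2],"roll":0},{"fingers":-0.4,"slide":[0.003,0,-0.25],"roll":0},{"fingers":-0.4,"slide":[0.003,0,-0.25],"roll":0},{"fingers":-0.4,"slide":[0.003,0,-0.25],"roll":0},{"fingers":-0.4,"slide":[0.003,0,-0.25],"roll":0},{"fingers":-0.4,"slide":[0.003,0,-0.25],"roll":0}]'; python3 go.py .4522 .2443 .25 -87.6
```

```text
time_s: 22.02
tool_pos: [0.491, -0.2043, 0.2758]
ee_rot: [2.751, -1.516, -0.008]
wrist_force: [-0.1, -0.1, -0.5]
opening: 0.696
grip_force: 0.0
t 22.0 pos [ 0.491  -0.2043  0.2758] yaw_y -147.7 tilt 0.28 F [-0.1 -0.1 -0.5] op 0.696 g 0
slide [-0.7998 -0.4137  0.0536] roll -0.6680 rows 10.8
```

```bash
python3 -m jog '[{"fingers":-0.5,"slide":[-0.073,-0.038,0.002],"roll":-0.07},{"fingers":-0.5,"slide":[-0.146,-0.076,0.005],"roll":-0.14},{"fingers":-0.5,"slide":[-0.219,-0.113,0.01],"roll":-0.21},{"fingers":-0.5,"slide":[-0.292,-0.151,0.015],"roll":-0.28},{"fingers":-0.5,"slide":[-0.365,-0.189,0.02],"roll":-0.35},{"fingers":-0.5,"slide":[-0.438,-0.227,0.025],"roll":-0.42},{"fingers":-0.5,"slide":[-0.511,-0.264,0.03],"roll":-0.49},{"fingers":-0.5,"slide":[-0.584,-0.302,0.035],"roll":-0.56},{"fingers":-0.5,"slide":[-0.657,-0.34,0.04],"roll":-0.63},{"fingers":-0.5,"slide":[-0.73,-0.378,0.045],"roll":-0.668},{"fingers":-0.5,"slide":[-0.8,-0.414,0.054],"roll":-0.668},{"fingers":-0.5,"slide":[-0.8,-0.414,0.054],"roll":-0.668}]'; python3 -m jog '[{"fingers":-0.5,"slide":[0,0,0.05],"roll":0},{"fingers":-0.5,"slide":[0,0,0.1],"roll":0},{"fingers":-0.5,"slide":[0,0,0.1],"roll":0},{"fingers":-0.5,"slide":[0,0,0.1],"roll":0},{"fingers":-0.5,"slide":[0,0,0.1],"roll":0},{"fingers":-0.5,"slide":[0,0,0.1],"roll":0},{"fingers":-0.5,"slide":[0,0,0.1],"roll":0}]'; python3 go.py .4522 .2443 .103 -87.6
```

```text
time_s: 23.02
tool_pos: [0.4487, 0.2537, 0.2492]
ee_rot: [-3.133, -0.089, 0.009]
wrist_force: [-1.3, 1.0, -0.1]
opening: 0.748
grip_force: 0.0
time_s: 23.6
tool_pos: [0.4545, 0.2441, 0.2022]
ee_rot: [-3.14, -0.064, -0.004]
wrist_force: [0.5, 0.2, -0.3]
opening: 0.751
grip_force: 0.0
t 23.6 pos [0.4545 0.2441 0.2022] yaw_y -87.6 tilt 0.15 F [ 0.5  0.2 -0.3] op 0.751 g 0
slide [-0.0051 -0.0004  0.1985] roll -0.0005 rows 2.4
```

```bash
python3 -m jog '[{"fingers":-0.5,"slide":[-0.004,0,0.06],"roll":0},{"fingers":-0.5,"slide":[-0.004,0,0.12],"roll":0},{"fingers":-0.5,"slide":[-0.004,0,0.17],"roll":0},{"fingers":-0.5,"slide":[-0.004,0,0.198],"roll":0},{"fingers":-0.5,"slide":[-0.004,0,0.198],"roll":0},{"fingers":-0.5,"slide":[-0.004,0,0.198],"roll":0},{"fingers":-0.5,"slide":[-0.004,0,0.198],"roll":0},{"fingers":1,"slide":[-0.004,0,0.198],"roll":0},{"fingers":1,"slide":[-0.004,0,0.198],"roll":0},{"fingers":1,"slide":[-0.004,0,0.198],"roll":0},{"fingers":1,"slide":[-0.004,0,0.198],"roll":0},{"fingers":1,"slide":[-0.004,0,0.198],"roll":0}]'; python3 -m jog '[{"fingers":1,"slide":[0,0,-0.06],"roll":0},{"fingers":1,"slide":[0,0,-0.12],"roll":0},{"fingers":1,"slide":[0,0,-0.2],"roll":0},{"fingers":1,"slide":[0,0,-0.28],"roll":0},{"fingers":1,"slide":[0,0,-0.36],"roll":0},{"fingers":1,"slide":[0,0,-0.36],"roll":0},{"fingers":1,"slide":[0,0,-0.36],"roll":0},{"fingers":1,"slide":[0,0,-0.36],"roll":0},{"fingers":1,"slide":[0,0,-0.36],"roll":0},{"fingers":1,"slide":[0,0,-0.36],"roll":0}]';  python3 go.py .5143 -.2390 .26 -147.7
```

```text
time_s: 24.6
tool_pos: [0.4531, 0.2446, 0.1037]
ee_rot: [-3.139, -0.065, -0.006]
wrist_force: [0.1, -0.9, 7.1]
opening: 0.507
grip_force: 62.2
time_s: 25.43
tool_pos: [0.4509, 0.2429, 0.2798]
ee_rot: [3.139, 0.065, -0.006]
wrist_force: [-0.2, -0.7, -2.4]
opening: 0.506
grip_force: 65.4
t 25.4 pos [0.4509 0.2429 0.2798] yaw_y -87.6 tilt 0.26 F [-0.2 -0.7 -2.4] op 0.506 g 65
slide [0.0868 0.9681 0.0411] roll 0.6676 rows 11.7
```

```bash
python3 -m jog '[{"fingers":1,"slide":[0.007,0.08,0.002],"roll":0.07},{"fingers":1,"slide":[0.014,0.16,0.002],"roll":0.14},{"fingers":1,"slide":[0.021,0.24,0.002],"roll":0.21},{"fingers":1,"slide":[0.029,0.32,0.002],"roll":0.28},{"fingers":1,"slide":[0.036,0.4,0.002],"roll":0.35},{"fingers":1,"slide":[0.043,0.48,0.002],"roll":0.42},{"fingers":1,"slide":[0.05,0.56,0.002],"roll":0.49},{"fingers":1,"slide":[0.057,0.64,0.002],"roll":0.56},{"fingers":1,"slide":[0.065,0.72,0.002],"roll":0.62},{"fingers":1,"slide":[0.072,0.8,0.002],"roll":0.668},{"fingers":1,"slide":[0.079,0.88,0.002],"roll":0.668},{"fingers":1,"slide":[0.087,0.96,0.002],"roll":0.668}]'; python3 -m jog '[{"fingers":1,"slide":[0.002,0.006,0.01],"roll":0},{"fingers":1,"slide":[0.002,0.006,0.04],"roll":0},{"fingers":1,"slide":[0.002,0.006,0.04],"roll":0},{"fingers":1,"slide":[0.002,0.006,0.04],"roll":0},{"fingers":1,"slide":[0.002,0.006,0.04],"roll":0},{"fingers":1,"slide":[0.002,0.006,0.04],"roll":0},{"fingers":1,"slide":[0.002,0.006,0.04],"roll":0}]' ; python3 go.py .5147 -.2390 .161 -147.7
```

```text
time_s: 26.43
tool_pos: [0.5144, -0.2357, 0.2792]
ee_rot: [2.751, -1.517, -0.005]
wrist_force: [0.6, -1.4, -1.1]
opening: 0.509
grip_force: 65.3
time_s: 27.02
tool_pos: [0.5137, -0.2358, 0.2616]
ee_rot: [-2.752, 1.515, -0.002]
wrist_force: [0.2, 0.3, -2.7]
opening: 0.507
grip_force: 65.3
t 27.0 pos [ 0.5137 -0.2358  0.2616] yaw_y -147.7 tilt 0.07 F [ 0.2  0.3 -2.7] op 0.507 g 65
slide [0.0062 0.0018 0.2013] roll 0.0005 rows 2.4
```

```bash
python3 -m jog '[{"fingers":1,"slide":[0.006,0.002,0.06],"roll":0},{"fingers":1,"slide":[0.006,0.002,0.1],"roll":0},{"fingers":1,"slide":[0.006,0.002,0.12],"roll":0},{"fingers":1,"slide":[0.006,0.002,0.12],"roll":0},{"fingers":1,"slide":[0.006,0.002,0.15],"roll":0},{"fingers":1,"slide":[0.006,0.002,0.18],"roll":0},{"fingers":1,"slide":[0.006,0.002,0.2],"roll":0},{"fingers":1,"slide":[0.006,0.002,0.2],"roll":0},{"fingers":1,"slide":[0.006,0.002,0.2],"roll":0},{"fingers":1,"slide":[0.006,0.002,0.2],"roll":0}]';  python3 go.py .5147 -.2390 .1545 -147.7
```

```text
time_s: 27.85
tool_pos: [0.5148, -0.2398, 0.1622]
ee_rot: [-2.751, 1.517, -0.004]
wrist_force: [0.2, -0.7, -1.1]
opening: 0.506
grip_force: 65.3
t 27.9 pos [ 0.5148 -0.2398  0.1622] yaw_y -147.7 tilt 0.13 F [ 0.2 -0.7 -1.1] op 0.506 g 65
slide [-0.0014 -0.0007  0.0154] roll -0.0003 rows 0.2
```

```bash
python3 -m jog '[{"fingers":1,"slide":[0,0,0.006],"roll":0},{"fingers":1,"slide":[0,0,0.012],"roll":0},{"fingers":1,"slide":[0,0,0.014],"roll":0},{"fingers":1,"slide":[0,0,0.014],"roll":0},{"fingers":1,"slide":[0,0,0.014],"roll":0}]'; python3 -m jog '[{"fingers":1,"slide":[-0.004,0,0],"roll":0},{"fingers":1,"slide":[-0.008,0,0],"roll":0},{"fingers":1,"slide":[-0.012,0,0.002],"roll":0},{"fingers":1,"slide":[-0.015,0,0.002],"roll":0},{"fingers":1,"slide":[-0.018,0,0.002],"roll":0},{"fingers":1,"slide":[-0.02,0,0.002],"roll":0},{"fingers":1,"slide":[-0.02,0,0.002],"roll":0},{"fingers":1,"slide":[-0.02,0,0.002],"roll":0}]'; python3 go.py .5115 -.2339 .1545 -147.7
```

```text
time_s: 28.27
tool_pos: [0.5139, -0.2396, 0.1539]
ee_rot: [2.751, -1.517, -0.0]
wrist_force: [0.5, -0.0, -1.8]
opening: 0.509
grip_force: 65.5
time_s: 28.93
tool_pos: [0.5097, -0.2332, 0.154]
ee_rot: [2.749, -1.518, 0.008]
wrist_force: [2.7, -4.7, 0.1]
opening: 0.508
grip_force: 65.5
t 28.9 pos [ 0.5097 -0.2332  0.154 ] yaw_y -147.8 tilt 0.31 F [ 2.7 -4.7  0.1] op 0.508 g 66
slide [ 0.0031 -0.0022 -0.0011] roll -0.0014 rows 0.0
```

```bash
python3 -m jog '[{"fingers":-0.4,"slide":[0.003,0,0],"roll":0},{"fingers":-0.4,"slide":[0.003,0,0],"roll":0},{"fingers":-0.4,"slide":[0.003,0,0],"roll":0},{"fingers":-0.4,"slide":[0.003,0,-0.04],"roll":0},{"fingers":-0.4,"slide":[0.003,0,-0.12],"roll":0},{"fingers":-0.4,"slide":[0.003,0,-0.2],"roll":0},{"fingers":-0.4,"slide":[0.003,0,-0.25],"roll":0},{"fingers":-0.4,"slide":[0.003,0,-0.25],"roll":0},{"fingers":-0.4,"slide":[0.003,0,-0.25],"roll":0},{"fingers":-0.4,"slide":[0.003,0,-0.25],"roll":0},{"fingers":-0.4,"slide":[0.003,0,-0.25],"roll":0}]'; python3 -m jog '[{"fingers":-0.4,"slide":[-0.073,-0.038,0],"roll":-0.07},{"fingers":-0.4,"slide":[-0.146,-0.076,0],"roll":-0.14},{"fingers":-0.4,"slide":[-0.219,-0.113,0],"roll":-0.21},{"fingers":-0.4,"slide":[-0.292,-0.151,0],"roll":-0.28},{"fingers":-0.4,"slide":[-0.365,-0.189,0],"roll":-0.35},{"fingers":-0.4,"slide":[-0.438,-0.227,0],"roll":-0.42},{"fingers":-0.4,"slide":[-0.511,-0.264,0],"roll":-0.49},{"fingers":-0.4,"slide":[-0.584,-0.302,0],"roll":-0.56},{"fingers":-0.4,"slide":[-0.657,-0.34,0],"roll":-0.63},{"fingers":-0.4,"slide":[-0.73,-0.378,0],"roll":-0.668},{"fingers":-0.4,"slide":[-0.73,-0.378,0],"roll":-0.668},{"fingers":-0.4,"slide":[-0.73,-0.378,0],"roll":-0.668}]'; python3 - <<'E'
from go import *
plan((.6108,.2506,.25,-87.6))
im,d=snap('top','top5'); P=cloud('top',d); roi=np.zeros(d.shape,bool); roi[215:280,320:400]=1
m=roi&(im.min(2)>165)&(P[...,2]>.11); m=m.astype(np.uint8)
k,l,st,c=cv2.connectedComponentsWithStats(m)
for i in range(1,k):
    if st[i,4]>15: print(st[i],onz('top',[c[i]],.116).round(4),np.median(P[l==i],0).round(4))
cv2.imwrite('pics/c5.png',cv2.resize(im[200:290,310:430,::-1],None,fx=6,fy=6,interpolation=2))
E
```

```text
time_s: 29.85
tool_pos: [0.5083, -0.2317, 0.2759]
ee_rot: [2.751, -1.516, -0.007]
wrist_force: [0.1, 0.5, -0.6]
opening: 0.696
grip_force: 0.0
time_s: 30.85
tool_pos: [0.4724, 0.1806, 0.2765]
ee_rot: [-3.14, -0.077, 0.006]
wrist_force: [0.3, -1.4, -1.0]
opening: 0.7
grip_force: 0.0
t 30.9 pos [0.4724 0.1806 0.2765] yaw_y -87.2 tilt 0.21 F [ 0.3 -1.4 -1. ] op 0.700 g 0
slide [ 0.2836 -0.1262  0.0521] roll 0.0047 rows 3.8
[361 235  10  10  83] [[ 0.5153 -0.2381  0.116 ]] [ 0.516  -0.2384  0.1161]
[350 242  10  10  73] [[ 0.4946 -0.2087  0.116 ]] [ 0.4948 -0.2092  0.1162]
[340 249   9   9  71] [[ 0.4757 -0.1801  0.116 ]] [ 0.4756 -0.1798  0.1159]
```

View pics/c5.png

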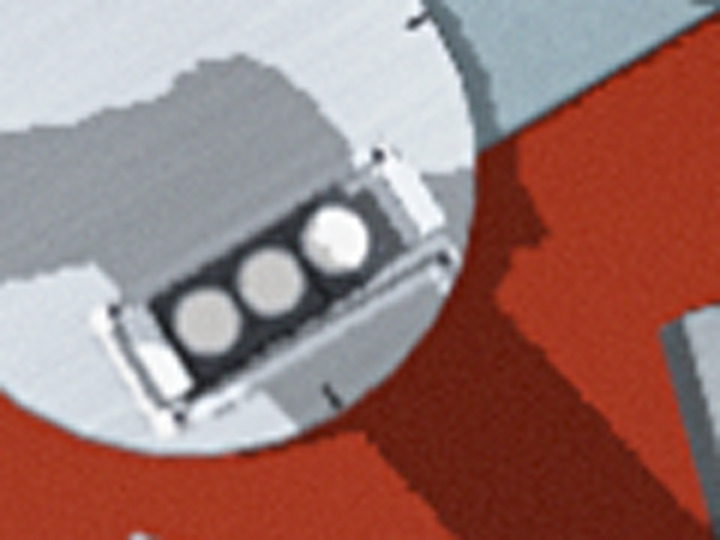

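```bash
python3 -m jog '[{"fingers":-0.5,"slide":[0.08,-0.035,0.01],"roll":0.005},{"fingers":-0.5,"slide":[0.16,-0.07,0.03],"roll":0.005},{"fingers":-0.5,"slide":[0.24,-0.107,0.05],"roll":0.005},{"fingers":-0.5,"slide":[0.283,-0.126,0.08],"roll":0.005},{"fingers":-0.5,"slide":[0.283,-0.126,0.12],"roll":0.005},{"fingers":-0.5,"slide":[0.283,-0.126,0.14],"roll":0.005},{"fingers":-0.5,"slide":[0.283,-0.126,0.14],"roll":0.005},{"fingers":-0.5,"slide":[0.283,-0.126,0.14],"roll":0.005},{"fingers":-0.5,"slide":[0.283,-0.126,0.14],"roll":0.005},{"fingers":-0.5,"slide":[0.283,-0.126,0.14],"roll":0.005},{"fingers":-0.5,"slide":[0.283,-0.126,0.14],"roll":0.005}]'; python3 go.py .6108 .2506 .127 -87.6
```

```text
time_s: 31.82
tool_pos: [0.6134, 0.2458, 0.21]
ee_rot: [-3.141, -0.052, -0.005]
wrist_force: [-0.6, 0.1, 0.3]
opening: 0.752
grip_force: 0.0
t 31.8 pos [0.6134 0.2458 0.21  ] yaw_y -88.1 tilt 0.18 F [-0.6  0.1  0.3] op 0.752 g 0
slide [-0.0055 -0.0096  0.166 ] roll -0.0055 rows 2.0
```

```bash
python3 -m jog '[{"fingers":-0.5,"slide":[-0.005,-0.01,0.05],"roll":-0.005},{"fingers":-0.5,"slide":[-0.005,-0.01,0.11],"roll":-0.005},{"fingers":-0.5,"slide":[-0.005,-0.01,0.15],"roll":-0.005},{"fingers":-0.5,"slide":[-0.005,-0.01,0.165],"roll":-0.005},{"fingers":-0.5,"slide":[-0.005,-0.01,0.165],"roll":-0.005},{"fingers":-0.5,"slide":[-0.005,-0.01,0.165],"roll":-0.005},{"fingers":-0.5,"slide":[-0.005,-0.01,0.165],"roll":-0.005},{"fingers":1,"slide":[-0.005,-0.01,0.165],"roll":-0.005},{"fingers":1,"slide":[-0.005,-0.01,0.165],"roll":-0.005},{"fingers":1,"slide":[-0.005,-0.01,0.165],"roll":-0.005},{"fingers":1,"slide":[-0.005,-0.01,0.165],"roll":-0.005},{"fingers":1,"slide":[-0.005,-0.01,0.165],"roll":-0.005}]'; python3 go.py .6108 .2506 .127 -87.6;  python3 -m jog '[{"fingers":1,"slide":[0,0,-0.06],"roll":0},{"fingers":1,"slide":[0,0,-0.12],"roll":0},{"fingers":1,"slide":[0,0,-0.2],"roll":0},{"fingers":1,"slide":[0,0,-0.28],"roll":0},{"fingers":1,"slide":[0,0,-0.34],"roll":0},{"fingers":1,"slide":[0,0,-0.34],"roll":0},{"fingers":1,"slide":[0,0,-0.34],"roll":0},{"fingers":1,"slide":[0,0,-0.34],"roll":0},{"fingers":1,"slide":[0,0,-0.34],"roll":0},{"fingers":1,"slide":[0,0,-0.34],"roll":0}]';  python3 go.py .5317 -.2687 .26 -147.7
```

```text
time_s: 32.82
tool_pos: [0.6117, 0.2514, 0.1274]
ee_rot: [-3.139, -0.065, -0.006]
wrist_force: [0.7, -0.1, 5.5]
opening: 0.455
grip_force: 62.2
t 32.8 pos [0.6117 0.2514 0.1274] yaw_y -87.6 tilt 0.23 F [ 0.7 -0.1  5.5] op 0.455 g 62
slide [-0.0019  0.0016  0.0008] roll -0.0004 rows 0.0
time_s: 33.65
tool_pos: [0.6098, 0.2502, 0.2927]
ee_rot: [3.139, 0.065, -0.007]
wrist_force: [-1.2, -0.2, -1.6]
opening: 0.456
grip_force: 62.3
t 33.6 pos [0.6098 0.2502 0.2927] yaw_y -87.6 tilt 0.28 F [-1.2 -0.2 -1.6] op 0.456 g 62
slide [-0.199   1.0303  0.0685] roll 0.6677 rows 12.6
```

```bash
python3 -m jog '[{"fingers":1,"slide":[-0.015,0.08,0],"roll":0.07},{"fingers":1,"slide":[-0.031,0.16,0],"roll":0.14},{"fingers":1,"slide":[-0.046,0.24,0],"roll":0.21},{"fingers":1,"slide":[-0.062,0.32,0],"roll":0.28},{"fingers":1,"slide":[-0.077,0.4,0],"roll":0.35},{"fingers":1,"slide":[-0.093,0.48,0],"roll":0.42},{"fingers":1,"slide":[-0.108,0.56,0],"roll":0.49},{"fingers":1,"slide":[-0.124,0.64,0],"roll":0.56},{"fingers":1,"slide":[-0.139,0.72,0],"roll":0.62},{"fingers":1,"slide":[-0.155,0.8,0],"roll":0.668},{"fingers":1,"slide":[-0.17,0.88,0],"roll":0.668},{"fingers":1,"slide":[-0.186,0.96,0],"roll":0.668}]'; python3 go.py .5317 -.2687 .26 -147.7; python3 -m jog '[{"fingers":1,"slide":[0.04,0.045,0],"roll":0},{"fingers":1,"slide":[0.04,0.045,0],"roll":0},{"fingers":1,"slide":[0.04,0.045,0.02],"roll":0},{"fingers":1,"slide":[0.04,0.045,0.04],"roll":0},{"fingers":1,"slide":[0.04,0.045,0.06],"roll":0},{"fingers":1,"slide":[0.04,0.045,0.06],"roll":0},{"fingers":1,"slide":[0.04,0.045,0.06],"roll":0},{"fingers":1,"slide":[0.04,0.045,0.06],"roll":0}]' ; python3 go.py .5317 -.2687 .25 -147.7
```

```text
time_s: 34.65
tool_pos: [0.5363, -0.2342, 0.2941]
ee_rot: [2.751, -1.517, -0.004]
wrist_force: [0.9, 0.1, -0.2]
opening: 0.459
grip_force: 62.3
t 34.6 pos [ 0.5363 -0.2342  0.2941] yaw_y -147.7 tilt 0.14 F [ 0.9  0.1 -0.2] op 0.459 g 62
slide [0.0535 0.0445 0.0682] roll -0.0004 rows 1.2
time_s: 35.32
tool_pos: [0.5296, -0.2603, 0.2652]
ee_rot: [-2.752, 1.514, 0.0]
wrist_force: [-0.9, -0.4, -0.8]
opening: 0.462
grip_force: 62.3
t 35.3 pos [ 0.5296 -0.2603  0.2652] yaw_y -147.6 tilt 0.02 F [-0.9 -0.4 -0.8] op 0.462 g 62
slide [0.0164 0.0054 0.0305] roll 0.0009 rows 0.4
```

```bash
python3 -m jog '[{"fingers":1,"slide":[0.016,0.005,0.01],"roll":0},{"fingers":1,"slide":[0.016,0.005,0.025],"roll":0},{"fingers":1,"slide":[0.016,0.005,0.04],"roll":0},{"fingers":1,"slide":[0.016,0.005,0.04],"roll":0},{"fingers":1,"slide":[0.016,0.005,0.04],"roll":0},{"fingers":1,"slide":[0.016,0.005,0.04],"roll":0},{"fingers":1,"slide":[0.016,0.005,0.04],"roll":0}]' ; python3 - <<'E'
from go import *
plan((.5317,-.2687,.245,-147.7))
a,da=snap('side','side6'); b,db=snap('top','top6')
A=cv2.resize(a[135:225,250:330,::-1],(530,596),interpolation=2)
cv2.imwrite('pics/c6.png',A)
hsv=cv2.cvtColor(a,cv2.COLOR_RGB2HSV); P=cloud('side',da)
m=(hsv[...,1]>130)&(hsv[...,0]>12)&(hsv[...,0]<32)&(hsv[...,2]>60); m[:130]=0;m[225:]=0;m[:,:250]=0;m[:,330:]=0
print(m.sum(), P[m].min(0),P[m].max(0))
# lowest row of wedge
k,l,st,c=cv2.connectedComponentsWithStats(m.astype(np.uint8)); i=1+st[1:,4].argmax(); print(st[i]); ys,xs=np.nonzero(l==i)
for y in range(ys.max()-6,ys.max()+1):
    x=xs[ys==y]; print(y,x.min(),x.max(),onz('side',[(x.min(),y),(x.max(),y)],.124).round(4).tolist())
E
```

```text
time_s: 35.9
tool_pos: [0.5316, -0.2695, 0.2458]
ee_rot: [-2.751, 1.516, -0.001]
wrist_force: [0.5, -0.0, -0.6]
opening: 0.457
grip_force: 62.3
t 35.9 pos [ 0.5316 -0.2695  0.2458] yaw_y -147.7 tilt 0.05 F [ 0.5 -0.  -0.6] op 0.457 g 62
slide [-0.0012 -0.0011  0.0015] roll -0.0003 rows 0.0
239 [ 0.49865257 -0.70425672 -0.00310986] [0.55663644 0.95689102 0.81055516]
[281 139  16  27 239]
159 281 293 [[0.5504, -0.3028, 0.124], [0.5116, -0.3054, 0.124]]
160 281 293 [[0.5502, -0.2961, 0.124], [0.5115, -0.2987, 0.124]]
161 281 293 [[0.5499, -0.2895, 0.124], [0.5114, -0.2921, 0.124]]
162 281 293 [[0.5497, -0.283, 0.124], [0.5113, -0.2855, 0.124]]
163 282 293 [[0.5463, -0.2767, 0.124], [0.5112, -0.279, 0.124]]
164 282 292 [[0.5461, -0.2702, 0.124], [0.5143, -0.2723, 0.124]]
165 282 285 [[0.5459, -0.2638, 0.124], [0.5364, -0.2644, 0.124]]
```

View pics/c6.png

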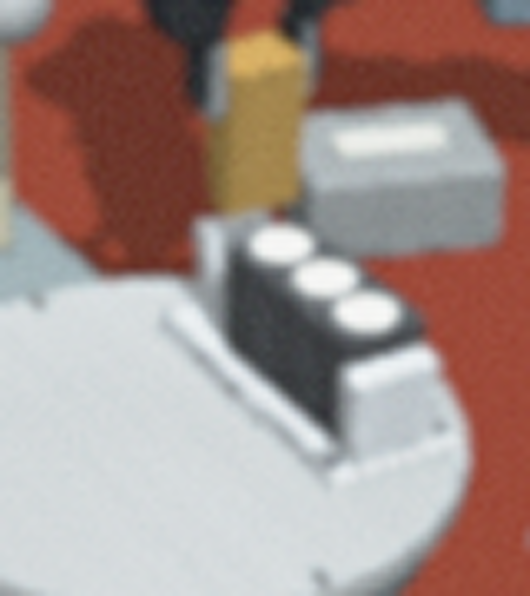

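```bash
python3 - <<'E'
from h import *
z=np.load('pics/side6.npz'); a,d=z['im'],z['d']; P=cloud('side',d); u=np.array([.534,-.845,0]); v=np.array([.845,.534,0])
s0=np.array([.4666,-.1657,0])
hsv=cv2.cvtColor(a,cv2.COLOR_RGB2HSV)
m=(hsv[...,1]>130)&(hsv[...,0]>12)&(hsv[...,0]<32)&(hsv[...,2]>60)&(d>.3); m[:130]=0;m[225:]=0;m[:,:250]=0;m[:,330:]=0
m=cv2.erode(m.astype(np.uint8),np.ones((3,3)))>0
Q=P[m&(P[...,2]>.13)&(P[...,2]<.19)]-s0; print(len(Q),'wedge face u',np.percentile(Q@u,[10,50,90]).round(4),'v',np.percentile(Q@v,[2,50,98]).round(4))
# discs, side
roi=np.zeros(d.shape,bool); roi[160:195,280:320]=1
w=roi&(a.min(2)>190)&(P[...,2]>.108); k,l,st,c=cv2.connectedComponentsWithStats(w.astype(np.uint8))
for i in range(1,k):
    if st[i,4]>8: q=onz('side',[c[i]],.116)[0]-s0; print(st[i],'u %.4f v %.4f'%(q@u,q@v), (np.median(P[l==i],0)-s0)@u)
for n in('top',):
    z=np.load('pics/top6.npz'); b,db=z['im'],z['d']; T=cloud('top',db); roi=np.zeros(db.shape,bool); roi[210:280,320:410]=1
    j=roi&(T[...,2]>.108)&(T[...,2]<.12)&(b.min(2)>130); k,l,st,c=cv2.connectedComponentsWithStats(j.astype(np.uint8))
    for i in range(1,k):
        if st[i,4]>8: q=T[l==i]-s0; print('top',st[i],np.percentile(q@u,[3,50,97]).round(4),np.percentile(q@v,[3,50,97]).round(4))
E
```

```text
61 wedge face u [0.1047 0.107  0.1101] v [-0.0108 -0.0021  0.0146]
[288 169  22  16 128] u 0.0503 v -0.0010 0.04701391416757024
top [349 234  23  19 198] [0.0391 0.0655 0.0989] [-0.012   0.0024  0.0163]
top [339 248  12  12  95] [0.004  0.017  0.0313] [-0.0135  0.0008  0.0138]
```

```bash
python3 -m jog '[{"fingers":1,"slide":[0,0,0.01],"roll":0},{"fingers":1,"slide":[0,0,0.02],"roll":0},{"fingers":1,"slide":[0,0,0.03],"roll":0},{"fingers":1,"slide":[0,0,0.03],"roll":0},{"fingers":1,"slide":[0,0,0.03],"roll":0}]' ; python3 -m jog '[{"fingers":1,"slide":[0,0,0.01],"roll":0},{"fingers":1,"slide":[0,0,0.02],"roll":0},{"fingers":1,"slide":[0,0,0.02],"roll":0},{"fingers":1,"slide":[0,0,0.02],"roll":0}]' ; python3 go.py .5317 -.2687 .21 -147.7
```

```text
time_s: 36.42
tool_pos: [0.5309, -0.2694, 0.2296]
ee_rot: [2.751, -1.517, -0.003]
wrist_force: [-0.4, 0.2, -0.8]
opening: 0.456
grip_force: 62.3
time_s: 36.75
tool_pos: [0.5309, -0.2694, 0.2197]
ee_rot: [2.751, -1.517, -0.002]
wrist_force: [0.4, 1.0, -0.8]
opening: 0.455
grip_force: 62.4
t 36.8 pos [ 0.5309 -0.2694  0.2197] yaw_y -147.7 tilt 0.08 F [ 0.4  1.  -0.8] op 0.455 g 62
slide [-0.0004 -0.0021  0.0195] roll -0.0004 rows 0.2
```

```bash
python3 -m jog '[{"fingers":1,"slide":[-0.004,0,0.01],"roll":0},{"fingers":1,"slide":[-0.008,0,0.02],"roll":0},{"fingers":1,"slide":[-0.01,0,0.03],"roll":0},{"fingers":1,"slide":[-0.01,0,0.03],"roll":0},{"fingers":1,"slide":[-0.01,0,0.03],"roll":0}]' ; python3 -m jog '[{"fingers":1,"slide":[-0.001,0,0.008],"roll":0},{"fingers":1,"slide":[-0.002,0,0.016],"roll":0},{"fingers":1,"slide":[-0.003,0,0.02],"roll":0},{"fingers":1,"slide":[-0.003,0,0.02],"roll":0},{"fingers":1,"slide":[-0.003,0,0.02],"roll":0}]' ; python3 go.py .5285 -.2637 .189 -147.7
```

```text
time_s: 37.17
tool_pos: [0.5283, -0.2653, 0.2048]
ee_rot: [2.751, -1.517, -0.002]
wrist_force: [0.0, -0.7, -2.0]
opening: 0.457
grip_force: 62.5
time_s: 37.58
tool_pos: [0.5277, -0.264, 0.1949]
ee_rot: [2.751, -1.517, -0.001]
wrist_force: [0.6, 0.1, -2.2]
opening: 0.459
grip_force: 62.3
t 37.6 pos [ 0.5277 -0.264   0.1949] yaw_y -147.7 tilt 0.04 F [ 0.6  0.1 -2.2] op 0.459 g 62
slide [ 0.0003 -0.0018  0.0119] roll -0.0005 rows 0.1
```

```bash
python3 -m jog '[{"fingers":1,"slide":[0,0,0.006],"roll":0},{"fingers":1,"slide":[0,0,0.012],"roll":0},{"fingers":1,"slide":[0,0,0.012],"roll":0},{"fingers":1,"slide":[0,0,0.012],"roll":0}]' ; python3 -m jog '[{"fingers":1,"slide":[0,0,0.004],"roll":0},{"fingers":1,"slide":[0,0,0.008],"roll":0},{"fingers":1,"slide":[0,0,0.008],"roll":0},{"fingers":1,"slide":[0,0,0.008],"roll":0}]' ; python3 go.py .5285 -.2637 .189 -147.7
```

```text
time_s: 37.92
tool_pos: [0.5281, -0.2638, 0.1909]
ee_rot: [-2.752, 1.516, -0.001]
wrist_force: [-1.7, 0.9, 5.9]
opening: 0.46
grip_force: 63.3
time_s: 38.25
tool_pos: [0.5288, -0.2641, 0.1904]
ee_rot: [2.752, -1.514, 0.006]
wrist_force: [-5.2, 1.6, 20.5]
opening: 0.457
grip_force: 65.0
t 38.2 pos [ 0.5288 -0.2641  0.1904] yaw_y -147.6 tilt 0.22 F [-5.2  1.6 20.5] op 0.457 g 65
slide [-0.0009  0.0001  0.0028] roll 0.0009 rows 0.0
```

```bash
python3 -m jog '[{"fingers":1,"slide":[0,0,0.006],"roll":0},{"fingers":1,"slide":[0,0,0.012],"roll":0},{"fingers":1,"slide":[0,0,0.016],"roll":0},{"fingers":1,"slide":[0,0,0.016],"roll":0},{"fingers":1,"slide":[0,0,0.016],"roll":0}]' ; python3 go.py .5285 -.2637 .189 -147.7
```

```text
time_s: 38.67
tool_pos: [0.5302, -0.2645, 0.1897]
ee_rot: [2.754, -1.508, 0.017]
wrist_force: [-14.8, 4.1, 46.0]
opening: 0.458
grip_force: 70.2
t 38.7 pos [ 0.5302 -0.2645  0.1897] yaw_y -147.4 tilt 0.62 F [-14.8   4.1  46. ] op 0.458 g 70
slide [-0.0032  0.002   0.0014] roll 0.0033 rows 0.0
```

```bash
python3 -m jog '[{"fingers":1,"slide":[-0.002,0,-0.01],"roll":0},{"fingers":1,"slide":[-0.004,0.001,-0.02],"roll":0.001},{"fingers":1,"slide":[-0.004,0.001,-0.02],"roll":0.002},{"fingers":-0.4,"slide":[-0.004,0.001,-0.022],"roll":0.002},{"fingers":-0.4,"slide":[-0.004,0.001,-0.022],"roll":0.002},{"fingers":-0.4,"slide":[-0.004,0.001,-0.022],"roll":0.002},{"fingers":-0.4,"slide":[-0.004,0.001,-0.08],"roll":0.002},{"fingers":-0.4,"slide":[-0.004,0.001,-0.14],"roll":0.002},{"fingers":1,"slide":[-0.004,0.001,-0.14],"roll":0.002},{"fingers":1,"slide":[-0.004,0.001,-0.14],"roll":0.002},{"fingers":1,"slide":[-0.004,0.001,-0.14],"roll":0.002},{"fingers":1,"slide":[-0.004,0.001,-0.14],"roll":0.002}]' ; python3 - <<'E'
from go import *
plan((.5285,-.2637,.189,-147.7))
a,da=snap('side','side7'); cv2.imwrite('pics/c7.png',cv2.resize(a[135:225,250:330,::-1],(530,596),interpolation=2))
hsv=cv2.cvtColor(a,cv2.COLOR_RGB2HSV);P=cloud('side',da)
m=(hsv[...,1]>130)&(hsv[...,0]>12)&(hsv[...,0]<32)&(hsv[...,2]>60)&(da>.3); m[:130]=0;m[225:]=0;m[:,:250]=0;m[:,330:]=0
print(m.sum(),np.percentile(P[m][:,2],[5,50,80,95]))
E
```

```text
time_s: 39.67
tool_pos: [0.5255, -0.2623, 0.2455]
ee_rot: [2.749, -1.521, -0.006]
wrist_force: [0.1, -0.4, -0.4]
opening: 0.133
grip_force: 0.0
t 39.7 pos [ 0.5255 -0.2623  0.2455] yaw_y -147.9 tilt 0.22 F [ 0.1 -0.4 -0.4] op 0.133 g 0
slide [ 0.006  -0.0039  0.1129] roll -0.0024 rows 1.4
128 [0.00254513 0.13779076 0.1445929  0.1463797 ]
```

View pics/c7.png

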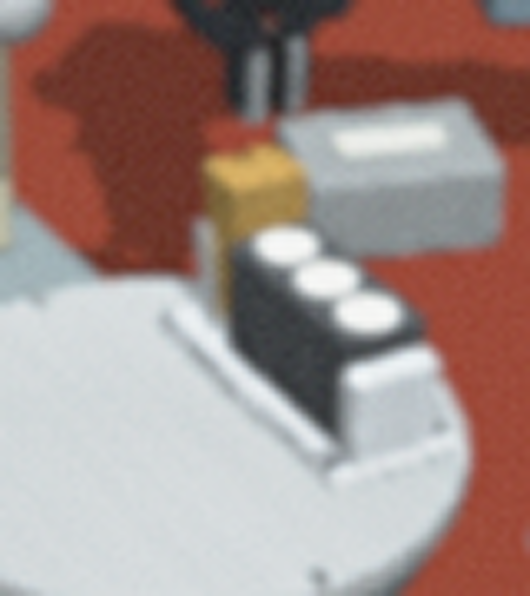

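```bash
python3 -m jog '[{"fingers":1,"slide":[0.005,-0.003,0],"roll":-0.002},{"fingers":1,"slide":[0.005,-0.003,0],"roll":-0.002},{"fingers":1,"slide":[0.005,-0.003,0.03],"roll":-0.002},{"fingers":1,"slide":[0.005,-0.003,0.03],"roll":-0.002},{"fingers":1,"slide":[0.005,-0.003,0.03],"roll":-0.002},{"fingers":1,"slide":[0.005,-0.003,0.03],"roll":-0.002}]';python3 go.py .5285 -.2637 .217 -147.7; python3 -m jog '[{"fingers":1,"slide":[0,0,0.01],"roll":0},{"fingers":1,"slide":[0,0,0.02],"roll":0},{"fingers":1,"slide":[0,0,0.03],"roll":0},{"fingers":1,"slide":[0,0,0.03],"roll":0},{"fingers":1,"slide":[0,0,0.03],"roll":0}]'; python3 go.py .5285 -.2637 .217 -147.7
```

```text
time_s: 40.22
tool_pos: [0.529, -0.264, 0.2325]
ee_rot: [-2.751, 1.517, 0.0]
wrist_force: [-0.1, -0.7, -0.1]
opening: 0.005
grip_force: 0.0
t 40.2 pos [ 0.529  -0.264   0.2325] yaw_y -147.7 tilt 0.02 F [-0.1 -0.7 -0.1] op 0.005 g 0
slide [-0.001   0.0005  0.0309] roll -0.0005 rows 0.4
time_s: 40.63
tool_pos: [0.5287, -0.2639, 0.217]
ee_rot: [2.751, -1.517, -0.001]
wrist_force: [1.0, -0.4, 0.1]
opening: 0.002
grip_force: 0.0
t 40.6 pos [ 0.5287 -0.2639  0.217 ] yaw_y -147.7 tilt 0.05 F [ 1.  -0.4  0.1] op 0.002 g 0
slide [-0.0006  0.0001 -0.0001] roll -0.0005 rows 0.0
```

```bash
python3 -m jog '[{"fingers":1,"slide":[0,0,0.006],"roll":0},{"fingers":1,"slide":[0,0,0.012],"roll":0},{"fingers":1,"slide":[0,0,0.018],"roll":0},{"fingers":1,"slide":[0,0,0.024],"roll":0},{"fingers":1,"slide":[0,0,0.024],"roll":0},{"fingers":1,"slide":[0,0,0.024],"roll":0}]'; python3 go.py .5285 -.2637 .217 -147.7
```

```text
time_s: 41.13
tool_pos: [0.5342, -0.2657, 0.2156]
ee_rot: [-2.75, 1.516, -0.03]
wrist_force: [-2.8, 1.1, 29.4]
opening: -0.002
grip_force: 14.9
t 41.1 pos [ 0.5342 -0.2657  0.2156] yaw_y -147.7 tilt 1.08 F [-2.8  1.1 29.4] op -0.002 g 15
slide [-0.0094  0.0074 -0.0031] roll -0.0001 rows 0.1
```

```bash
python3 -m jog '[{"fingers":1,"slide":[-0.004,0.003,0.006],"roll":0},{"fingers":1,"slide":[-0.006,0.004,0.014],"roll":0},{"fingers":1,"slide":[-0.006,0.004,0.022],"roll":0},{"fingers":1,"slide":[-0.006,0.004,0.028],"roll":0},{"fingers":1,"slide":[-0.006,0.004,0.028],"roll":0},{"fingers":1,"slide":[-0.006,0.004,0.028],"roll":0}]'; python3 go.py .5285 -.2637 .217 -147.7
```

```text
time_s: 41.63
tool_pos: [0.5389, -0.267, 0.215]
ee_rot: [-2.748, 1.514, -0.072]
wrist_force: [-6.3, 2.3, 67.2]
opening: 0.001
grip_force: 33.4
t 41.6 pos [ 0.5389 -0.267   0.215 ] yaw_y -147.7 tilt 2.65 F [-6.3  2.3 67.2] op 0.001 g 33
slide [-0.0164  0.0139 -0.005 ] roll 0.0004 rows 0.3
```

```bash
python3 -m jog '[{"fingers":1,"slide":[-0.01,0,-0.03],"roll":0},{"fingers":1,"slide":[-0.01,0,-0.06],"roll":0},{"fingers":1,"slide":[-0.01,0,-0.12],"roll":0},{"fingers":1,"slide":[-0.01,0,-0.18],"roll":0},{"fingers":1,"slide":[-0.01,0,-0.2],"roll":0},{"fingers":1,"slide":[-0.01,0,-0.2],"roll":0},{"fingers":1,"slide":[-0.01,0,-0.2],"roll":0},{"fingers":1,"slide":[-0.01,0,-0.2],"roll":0}]'; python3 go.py .6592 -.1145 .25 -70
```

```text
time_s: 42.3
tool_pos: [0.5221, -0.258, 0.2893]
ee_rot: [2.751, -1.517, -0.006]
wrist_force: [-0.2, 0.5, -0.3]
opening: 0.0
grip_force: 0.0
t 42.3 pos [ 0.5221 -0.258   0.2893] yaw_y -147.7 tilt 0.21 F [-0.2  0.5 -0.3] op 0.000 g 0
slide [-0.0961 -0.3852  0.0781] roll -0.8638 rows 10.9
```

```bash
python3 -m jog '[{"fingers":1,"slide":[-0.02,-0.08,0],"roll":-0.07},{"fingers":1,"slide":[-0.04,-0.16,0],"roll":-0.15},{"fingers":1,"slide":[-0.06,-0.24,0],"roll":-0.23},{"fingers":0,"slide":[-0.08,-0.32,0],"roll":-0.31},{"fingers":0,"slide":[-0.096,-0.385,0],"roll":-0.39},{"fingers":0,"slide":[-0.096,-0.385,0.02],"roll":-0.47},{"fingers":0,"slide":[-0.096,-0.385,0.04],"roll":-0.55},{"fingers":0,"slide":[-0.096,-0.385,0.05],"roll":-0.63},{"fingers":0,"slide":[-0.096,-0.385,0.05],"roll":-0.71},{"fingers":0,"slide":[-0.096,-0.385,0.05],"roll":-0.79},{"fingers":0,"slide":[-0.096,-0.385,0.05],"roll":-0.863},{"fingers":0,"slide":[-0.096,-0.385,0.05],"roll":-0.863}]'; python3 -m jog '[{"fingers":0,"slide":[0,0,0],"roll":0},{"fingers":0,"slide":[0,0,0],"roll":0},{"fingers":0,"slide":[0,0,0],"roll":0},{"fingers":0,"slide":[0,0,0],"roll":0}]'; python3 go.py .6592 -.1143 .2 -70 .6592 -.1143 .15 -70; python3 - <<'E'
from h import *
z=np.load('pics/side7.npz'); a,d=z['im'],z['d']; P=cloud('side',d); m=np.zeros(d.shape,bool); m[185:215,233:250]=1
m&=(a.max(2)<90)&(P[...,2]>.06); Q=P[m]; print(len(Q),np.median(Q,0),Q[Q[:,2]>.1].mean(0))
c,dv=ray('side',[(np.nonzero(m)[1].mean(),np.nonzero(m)[0].mean())]); s=(.085-c[2])/dv[0,2]; print(c+s*dv)
E
```

```text
time_s: 43.3
tool_pos: [0.6592, -0.1149, 0.2634]
ee_rot: [-3.092, -0.547, 0.007]
wrist_force: [0.7, -0.4, -0.0]
opening: 0.5
grip_force: 0.0
time_s: 43.63
tool_pos: [0.6601, -0.1149, 0.2661]
ee_rot: [3.094, 0.542, -0.001]
wrist_force: [-0.1, -0.7, -0.3]
opening: 0.498
grip_force: 0.0
t 43.6 pos [ 0.6601 -0.1149  0.2661] yaw_y -70.1 tilt 0.03 F [-0.1 -0.7 -0.3] op 0.498 g 0
slide [-0.0012 -0.0017  0.1322] roll -0.0014 rows 1.6
slide [-0.0011 -0.0017  0.2322] roll -0.0014 rows 2.8
52 [ 0.65833572 -0.1058031   0.08666386] [ 0.65746406 -0.10474937  0.10471745]
[[ 0.65900708 -0.10652718  0.085     ]]
```

```bash
python3 -m jog '[{"fingers":0,"slide":[-0.001,-0.001,0.07],"roll":0},{"fingers":0,"slide":[-0.001,-0.001,0.14],"roll":0},{"fingers":0,"slide":[-0.001,-0.001,0.2],"roll":0},{"fingers":0,"slide":[-0.001,-0.001,0.24],"roll":0},{"fingers":0,"slide":[-0.001,-0.001,0.24],"roll":0},{"fingers":0,"slide":[-0.001,-0.001,0.24],"roll":0},{"fingers":1,"slide":[-0.001,-0.001,0.24],"roll":0},{"fingers":1,"slide":[-0.001,-0.001,0.24],"roll":0},{"fingers":1,"slide":[-0.001,-0.001,0.24],"roll":0},{"fingers":1,"slide":[-0.001,-0.001,0.24],"roll":0}]'; python3 - <<'E'
from go import *
plan()
o=env.get_obs();R=Ro.from_rotvec(o['ee_rot']).as_matrix(); p=np.array(o['tool_pos']); ax=np.array([.562,-.1755,p[2]]); r=p-ax; print(np.linalg.norm(r),np.degrees(np.arctan2(r[1],r[0])))
for t in range(5,96,5): q=Ro.from_euler('z',t,degrees=True).apply(r)-r; print(t,(R.T@q/.5).round(3)[:2])
E
```

```text
time_s: 44.47
tool_pos: [0.6611, -0.1144, 0.1493]
ee_rot: [3.093, 0.543, 0.008]
wrist_force: [-0.0, 0.8, 5.4]
opening: 0.216
grip_force: 58.7
t 44.5 pos [ 0.6611 -0.1144  0.1493] yaw_y -70.1 tilt 0.30 F [-0.   0.8  5.4] op 0.216 g 59
0.11642797517583216 31.628644485657443
5 [-0.005 -0.02 ]
10 [-0.012 -0.039]
15 [-0.02  -0.057]
20 [-0.03  -0.075]
25 [-0.041 -0.092]
30 [-0.054 -0.108]
35 [-0.068 -0.122]
40 [-0.084 -0.135]
45 [-0.1   -0.147]
50 [-0.118 -0.158]
55 [-0.136 -0.167]
60 [-0.155 -0.174]
65 [-0.174 -0.179]
70 [-0.194 -0.183]
75 [-0.215 -0.185]
80 [-0.235 -0.185]
85 [-0.255 -0.184]
90 [-0.275 -0.181]
95 [-0.295 -0.176]
```

```bash
python3 -m jog '[{"fingers":1,"slide":[-0.005,-0.02,0],"roll":0},{"fingers":1,"slide":[-0.012,-0.039,0],"roll":0},{"fingers":1,"slide":[-0.02,-0.057,0],"roll":0},{"fingers":1,"slide":[-0.03,-0.075,0],"roll":0},{"fingers":1,"slide":[-0.041,-0.092,0],"roll":0},{"fingers":1,"slide":[-0.054,-0.108,0],"roll":0},{"fingers":1,"slide":[-0.068,-0.122,0],"roll":0},{"fingers":1,"slide":[-0.084,-0.135,0],"roll":0},{"fingers":1,"slide":[-0.1,-0.147,0],"roll":0},{"fingers":1,"slide":[-0.118,-0.158,0],"roll":0},{"fingers":1,"slide":[-0.136,-0.167,0],"roll":0}]'; python3 go.py
```

```text
time_s: 45.38
tool_pos: [0.5705, -0.0594, 0.1493]
ee_rot: [3.091, 0.546, 0.016]
wrist_force: [-0.8, -1.8, 8.3]
opening: 0.213
grip_force: 60.9
t 45.4 pos [ 0.5705 -0.0594  0.1493] yaw_y -70.0 tilt 0.60 F [-0.8 -1.8  8.3] op 0.213 g 61
```

```bash
python3 -m jog '[{"fingers":1,"slide":[-0.019,-0.007,0],"roll":0},{"fingers":1,"slide":[-0.038,-0.012,0],"roll":0},{"fingers":1,"slide":[-0.058,-0.016,0],"roll":0},{"fingers":1,"slide":[-0.079,-0.018,0],"roll":0},{"fingers":1,"slide":[-0.099,-0.018,0],"roll":0},{"fingers":1,"slide":[-0.119,-0.017,0],"roll":0},{"fingers":1,"slide":[-0.139,-0.014,0],"roll":0},{"fingers":1,"slide":[-0.139,-0.014,0],"roll":0},{"fingers":1,"slide":[-0.139,-0.014,0],"roll":0},{"fingers":1,"slide":[-0.139,-0.014,0],"roll":0}]'; python3 go.py .5006 -.0783 .149 -70
```

```text
time_s: 46.22
tool_pos: [0.5044, -0.0784, 0.1494]
ee_rot: [3.088, 0.543, 0.02]
wrist_force: [5.8, -2.6, 2.3]
opening: 0.215
grip_force: 60.3
t 46.2 pos [ 0.5044 -0.0784  0.1494] yaw_y -70.1 tilt 0.80 F [ 5.8 -2.6  2.3] op 0.215 g 60
slide [-0.007  -0.0028  0.0006] roll -0.0008 rows 0.1
```

```bash
python3 -m jog '[{"fingers":1,"slide":[-0.004,-0.002,0],"roll":0},{"fingers":1,"slide":[-0.004,-0.002,0],"roll":0},{"fingers":0,"slide":[-0.004,-0.002,0],"roll":0},{"fingers":0,"slide":[-0.004,-0.002,0],"roll":0},{"fingers":0,"slide":[-0.004,-0.002,0],"roll":0},{"fingers":0,"slide":[-0.004,-0.002,-0.06],"roll":0},{"fingers":0,"slide":[-0.004,-0.002,-0.14],"roll":0},{"fingers":0,"slide":[-0.004,-0.002,-0.22],"roll":0},{"fingers":0,"slide":[-0.004,-0.002,-0.3],"roll":0},{"fingers":0,"slide":[-0.004,-0.002,-0.3],"roll":0},{"fingers":0,"slide":[-0.004,-0.002,-0.3],"roll":0}]'; python3 -m jog '[{"fingers":0,"slide":[0,0,-0.1],"roll":0},{"fingers":0,"slide":[-0.15,0,-0.2],"roll":0},{"fingers":0,"slide":[-0.2,0,-0.2],"roll":0},{"fingers":0,"slide":[-0.2,0,-0.2],"roll":0},{"fingers":0,"slide":[-0.2,0,-0.2],"roll":0},{"fingers":0,"slide":[-0.2,0,-0.2],"roll":0}]'; python3 - <<'E'
from go import *
plan()
b,db=snap('top','top8'); a,da=snap('side','side8')
T=cloud('top',db); roi=np.zeros(db.shape,bool); roi[170:290,280:400]=1
j=roi&(T[...,2]>.1)&(T[...,2]<.122)&(b.min(2)>150)
k,l,st,c=cv2.connectedComponentsWithStats(j.astype(np.uint8))
for i in range(1,k):
    if st[i,4]>12: print(st[i],T[l==i].mean(0).round(4))
p=roi&(b.max(2)<90)&(T[...,2]>.1)&(T[...,2]<.125); k,l,st,c=cv2.connectedComponentsWithStats(p.astype(np.uint8))
for i in range(1,k):
    if st[i,4]>12: print('post?',st[i],T[l==i].mean(0).round(4))
hsv=cv2.cvtColor(b,cv2.COLOR_RGB2HSV); m=roi&(hsv[...,1]>120)&(hsv[...,0]>12)&(hsv[...,0]<30)&(hsv[...,2]>100); print('wedge',m.sum(),np.median(T[m],0).round(4), np.percentile(T[m][:,2],[50,80,95]) if m.any() else 0)
cv2.imwrite('pics/c8.png',np.hstack([cv2.resize(b[160:300,270:450,::-1],(400,311),interpolation=2),cv2.resize(a[120:240,200:354,::-1],(400,311),interpolation=2)]))
E
```

```text
time_s: 47.13
tool_pos: [0.4982, -0.0756, 0.299]
ee_rot: [3.092, 0.544, 0.008]
wrist_force: [0.2, -0.1, -0.6]
opening: 0.499
grip_force: 0.0
time_s: 47.63
tool_pos: [0.402, -0.1109, 0.3958]
ee_rot: [3.094, 0.538, -0.002]
wrist_force: [-0.5, 0.0, -1.0]
opening: 0.499
grip_force: 0.0
t 47.6 pos [ 0.402  -0.1109  0.3958] yaw_y -70.3 tilt 0.08 F [-0.5  0.  -1. ] op 0.499 g 0
[357 195  11  11  86] [ 0.6237 -0.2282  0.1164]
[364 206  23  28 188] [ 0.5784 -0.2603  0.1133]
post? [355 192  12   6  19] [ 0.6404 -0.2256  0.1172]
post? [352 200  15  21  57] [ 0.5977 -0.2185  0.1104]
wedge 197 [ 0.6473 -0.2099  0.1412] [0.14116511 0.14448496 0.14738521]
```

View pics/c8.png

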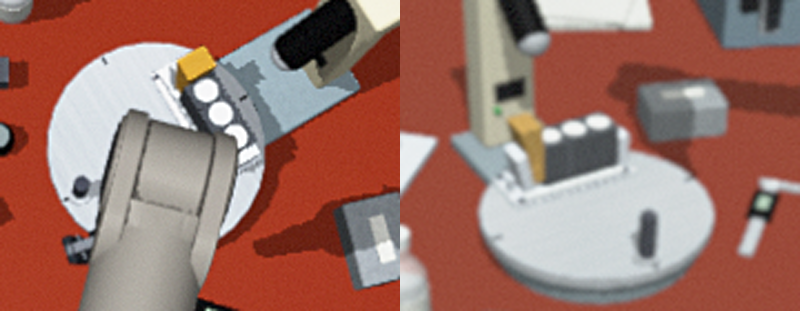

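View pics/side8.png

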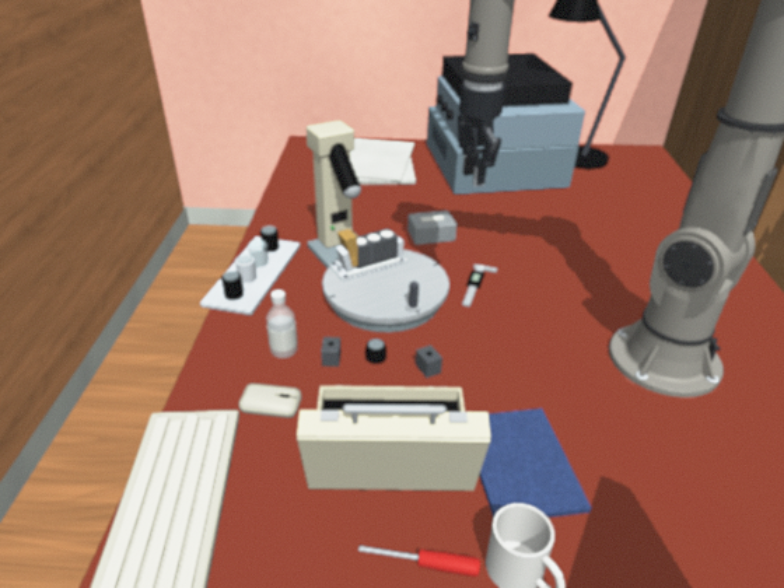

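```bash
python3 - <<'E'
from h import *
z=np.load('pics/side8.npz'); a,d=z['im'],z['d']; P=cloud('side',d)
hsv=cv2.cvtColor(a,cv2.COLOR_RGB2HSV); m=(hsv[...,1]>120)&(hsv[...,0]>12)&(hsv[...,0]<30)&(hsv[...,2]>100)&(P[...,2]>.1); m[:150]=0; m[200:]=0; m[:,:235]=0; m[:,275:]=0
q=P[m]; print(len(q),np.percentile(q[:,2],[50,80,90,95,99]))
m=np.zeros(d.shape,bool); m[185:235,283:297]=1; m&=(a.max(2)<90)&(P[...,2]>.06); q=P[m]-[.562,-.1755,0]; q=np.median(q,0); print(q,np.degrees(np.arctan2(q[1]-.006,q[0])))
E
```

```text
128 [0.13525067 0.14349262 0.14441248 0.14545425 0.1462559 ]
[-0.0596861   0.1054832   0.08315558] 120.96213774127797
```

The lid is open, all three standards stand upright in the row, and the wedge top is about 143 mm above the bench, which matches a tight row. The table has turned one click and the bystanders haven't moved.

```bash
python3 -c "
from station import workorder
print(workorder.close_job())"
```

```text
the job is handed in; nothing more can be done
None
```

The job is done and handed in: the lid is open, the case held three standards so no blanks were needed, the wedge locks the row against the stop, and the table is turned one click so the row sits in front of the optical head.

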